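# Fetch the jam jar from behind the canisters

### The arm

A 6-joint arm with a two-finger parallel gripper is mounted at the origin on the work surface. World frame = base frame: x ahead of the robot, y to its left, z up, the work surface at z = 0. Lengths are in mm, angles in rad, forces in N, time in s.
With the tool pointing down it reaches from about 350 to 725 mm from the base axis. Payload 4.3 kg.
Tool frame: the origin (TCP) lies between the finger pads; the fingertips stand 25 mm ahead of it and the grasp point (between the pads) lies 6 mm ahead of it; z points along the fingers, y is the line along which they close (so a half turn about z gives the same grasp; the last joint's range is limited). The gripper opens to 85 mm and grips with 20 to 120 N. Pads are 22 mm wide; open, the fingers measure 114 mm over their backs; the gripper's body (76 mm by 85 mm) begins 54 mm behind the grasp point. The pads swing forward as they close: fully open they stand 13 mm farther back than shut.
Start: joints at [0.993, 0.377, 0.081, 1.274, 0, 1.46], TCP at [259.293, 513.256, 256.329] pointing down, gripper open.
Joint ranges: [-2.72, 2.72], [-0.84, 1.66], [-1.02, 1.22], [-1.77, 2.12], [-1.37, 1.28], [-3.14, 3.14]. Speed limits (rad/s): [2.57, 2.57, 3.14, 3.14, 3.14, 3.14].

### API

Orientations are given as a unit quaternion [x, y, z, w].
In Python, from station import env gives the robot as it stands.
- The arm moves only by the tool step_arm, never from a script. Its argument "steps" is a list of rows, each a list of 2 entries, a list of its own where there are three numbers: the shift along the world's x, y, z scaled (see below), then the turn, a rotation vector about the world's x, y, z scaled (see below). In form: [[[x, y, z], [rx, ry, rz]], ...]. A call has 1 to 10 rows; each row is the pose to reach, as a shift and turn from the pose commanded when the call began, turning the shorter way round; what a row does not reach only later rows make up. The controller multiplies each number of a shift by 0.1 m and each number of a turn by 180 degrees. A row lasts 1/12 s, in which the tool goes at most 41.7 mm and 7.16 degrees, less where a joint would pass 70% of its speed; a pose out of reach is approached as far as the arm can. A call with a number of a shift or a turn outside -1 to 1 is refused whole. A call with a gripper value outside its range is refused whole. "fingers" is the opening, from 0 (shut) to 1 (fully open), set as the call begins (left out, the last holds). The fingers move at their own pace and stop on an object; "squeeze" is the grip in N (left out, the last holds). Time passes only in rows, so rows that repeat a pose let the fingers close. It gives the time, the measured TCP pose, the force, the opening and the grip force at its end, in the units of the state.
- env.sense(): the state, without advancing time (a new reading comes with each control period).
- env.snapshot(name): name is "scene" or "top" or "wrist"; returns the picture (420x560x3 uint8, red, green, blue); there is no depth.
- env.calibration(name): a dict with "mtx" (3x3 intrinsics, pixels), "world_to_cam" (4x4, takes a point from world to camera coordinates); the wrist camera has in their place "T_tool_cam" (4x4, takes a point from camera to tool coordinates, whose origin is the TCP and whose axes are the flange's). Camera axes: x right, y up, looking along -z (the intrinsics and any distortion apply to the point x, -y, -z); pixel columns grow to the right and rows downward; lengths in mm; the calibration is good to about 2 mm. A picture is of the moment at which its call begins: read the wrist's pose just before it. calibration takes no time and is no camera call.
- env.finish_job(): hands the job in; it is judged then, once.
Trained networks look in the newest picture that a camera, given by its name, has taken for a name from the list of things; names that differ only in an ending like _2 or _b are one class to them, and where a whole thing is asked for, a point or a joint stands for the part that bears it (a point fixed in the world has none). Each returns a list of dicts, best first, with "conf" (0 to 1); they miss things now and then, are a little off and sometimes report something else, mostly with a low value. They report only what shows in the picture. A call takes as long as a camera call. They do not tell look-alikes from the thing itself.
- env.boxes_of(camera, label): "centre" ([x, y, z] in mm, in world coordinates, good to about 4 mm: the middle of the surface that is visible of it).
- env.pinpoint(camera, label): "centre" ([x, y, z] in mm, in world coordinates, good to about 4 mm: a listed point, or the origin of a listed thing).
The state is a dict: "time_s": time; "qpos": joint angles; "joint_vel": joint speeds; "effort": joint torques, N m; "tool_pos": TCP position; "tool_rot": TCP orientation; "ft_force": force on the tool from outside, world axes, zero at the start; "torque": the same for the moment, N m; "opening": opening from 0.0 (shut) to 1.0 (fully open); "finger_force": force on a finger pad.
Only numpy, scipy, OpenCV 4.12 (cv2) and the standard library are available. Lean on these libraries where they do the work, as an engineer would, in place of code of your own. Each camera call takes 0.05 s, during which the arm holds its last target. There are 200 camera calls.

### The job

The breakfast tray is missing its jam: the jar with the gold lid stands at the back of the wooden organiser, behind the syrup bottle, the white canister and the blue tea tin. First move all three aside to stand on the dark rubber mat, then put the jam jar in the middle of the round green pad on the breakfast tray, and then put each of the three back in the middle of its own coaster, the one it stood on at the start. Set things down upright rather than dropping them, let none tip over, and leave the mug on the tray where it is.

Things in the scene. Friction and masses are not known exactly. Their poses are not given: they have to be found in the camera images.
- syrup: Syrup bottle, amber with a pale label and a black cap, round. Body radius 33 mm up to 85 mm, shoulder tapering to the cap; cap radius 15 mm from 106 to 138 mm (top), the part to grip. About 0.42 kg. Origin at the centre of its underside, z up. Stands on the terracotta coaster at the start.
- canister: White ceramic canister with a light wooden lid and knob, all one rigid piece, round. Body radius 34 mm, lid top at 98 mm, knob radius 14 mm from 98 to 130 mm (top), the part to grip. About 0.40 kg. Origin at the centre of its underside, z up. Stands on the white coaster at the start.
- tin: Blue round tea tin with a lighter blue lid fixed on it. Radius 29 mm, 116 mm high, plain straight sides: grip it across the lid (radius 29.5 mm, from 92 mm to 116 mm). About 0.2 kg. Origin at the centre of its underside, z up. Stands on the blue coaster at the start.
- jar: Low jam jar, dark red, gold lid, radius 32 mm, 62 mm high, 0.25 kg; origin at the centre of its underside, 8 mm above the counter. In a bay 96 mm wide between fixed partitions (58 mm high), back wall (68 mm high) 68 mm behind its centre, coaster row 82 mm before it. No finger room left and right: grip front to back (coasters' x axis) once the row is cleared.
- syrup_coaster: Terracotta (red-brown) round coaster of the syrup bottle. Fixed, radius 45 mm, 6 mm thick; origin at the centre of its underside, top 14 mm above the counter. Its place in the row of three (95 mm apart, along its y axis) differs each time; its bottle hides all but a ring of it at the start. Its x axis points from the row to the organiser's back.
- canister_coaster: White round coaster of the white canister. Fixed, radius 45 mm, 6 mm thick; origin at the centre of its underside, top 14 mm above the counter. Its place in the row of three (95 mm apart, along its y axis) differs each time; its canister hides all but a ring of it at the start. Its x axis points from the row to the organiser's back.
- tin_coaster: Dark blue round coaster of the tea tin. Fixed, radius 45 mm, 6 mm thick; origin at the centre of its underside, top 14 mm above the counter. Its place in the row of three (95 mm apart, along its y axis) differs each time; its tin hides all but a ring of it at the start. Its x axis points from the row to the organiser's back.
- mat: Dark rubber mat lying on the counter to one side of the organiser (left or right), the side area for the three things. Fixed. 290 mm long (its x axis), 120 mm wide (y axis), 6 mm thick; origin at the centre of its underside.
- tray: Light wooden breakfast tray, fixed, on the other side of the organiser from the mat. Origin at counter height under the centre of its round green pad (radius 45 mm, top 12 mm above the counter). 245 mm long (x axis, from 75 mm before the origin to 170 mm beyond), 140 mm wide (y axis), rim 20 mm high. A mug stands on it 112 mm from the pad's centre along +x.
- mug: Blue mug standing on the breakfast tray, rim radius 36 mm, 85 mm high, with a handle at its +y side; origin at the centre of its underside. To be left alone.
Not all that is in view belongs to the job. What is meant by the tin is not pink, and is the larger of those in its own colour.

How it is judged (in metres and radians):
On the way, in this order (a step that is already met when the one before it is completed fails the run):
1. the syrup bottle, the canister and the tin all stand released on the mat (x of syrup in the frame of mat between -0.135 and 0.135 m and y of syrup in the frame of mat between -0.05 and 0.05 m and z of each of syrup, canister, tin in the frame of mat below 0.01 m and contact force between the fingers and syrup below 0.1 N and linear speed of each of syrup, canister, tin below 0.03 m/s and angle between each of syrup, canister, tin's own z axis and vertical below 0.12 rad and x of canister in the frame of mat between -0.135 and 0.135 m and y of canister in the frame of mat between -0.05 and 0.05 m and contact force between the fingers and canister below 0.1 N and x of tin in the frame of mat between -0.135 and 0.135 m and y of tin in the frame of mat between -0.05 and 0.05 m and contact force between the fingers and tin below 0.1 N), for 0.2 s.
2. the jam jar stands released on the tray's green pad (horizontal distance between jar and tray below 0.013 m and z of jar in the frame of tray between 0.008 and 0.016 m and contact force between the fingers and jar below 0.1 N and linear speed of jar below 0.03 m/s and angle between jar's own z axis and vertical below 0.12 rad), for 0.2 s.
At the end, for the whole second after the job is handed in: The syrup bottle, the canister and the tin each stand upright, released and at rest on their own coaster, within 12 mm of its centre, and the jam jar stands upright, released and at rest on the tray's green pad, within 13 mm of its centre (all of step 2 and horizontal distance between syrup and syrup_coaster below 0.012 m and z of syrup in the frame of syrup_coaster between 0.002 and 0.01 m and contact force between the fingers and syrup below 0.1 N and linear speed of each of syrup, canister, tin below 0.03 m/s and angle between each of syrup, canister, tin's own z axis and vertical below 0.12 rad and horizontal distance between canister and canister_coaster below 0.012 m and z of canister in the frame of canister_coaster between 0.002 and 0.01 m and contact force between the fingers and canister below 0.1 N and horizontal distance between tin and tin_coaster below 0.012 m and z of tin in the frame of tin_coaster between 0.002 and 0.01 m and contact force between the fingers and tin below 0.1 N); the robot touches nothing.
It fails at once if the mug is shifted by more than 20 mm or tipped (distance of mug from where it was at the start of the episode above 0.02 m or angle between mug's own z axis and vertical above 0.4 rad).
It fails at once if the bottle, the canister, the tin or the jar tips over (leans more than 34 degrees) (angle between any of syrup, canister, tin, jar's own z axis and vertical above 0.6 rad).
It fails at once if the bottle, the canister, the tin or the jar is dropped (falls free faster than 0.7 m/s, some 25 mm) ((linear speed of syrup above 0.7 m/s and contact force between the fingers and syrup below 0.1 N) or (linear speed of canister above 0.7 m/s and contact force between the fingers and canister below 0.1 N) or (linear speed of tin above 0.7 m/s and contact force between the fingers and tin below 0.1 N) or (linear speed of jar above 0.7 m/s and contact force between the fingers and jar below 0.1 N)).
It also fails if it takes over 144 s, if anything falls off the work surface, if the arm or the gripper's body presses on something with over 40 N, if the wrist force passes 120 N, or if a joint passes its speed limit or range.

## Working session

There is one attempt and no reset: what is moved stays moved. The work goes in short steps, Python scripts to look and compute and a tool call to move; the robot and the scene stay as the last step left them, time stands still between calls to the robot, and variables do not carry over. Pictures are saved under pics/ and viewed, at most 14 in all, crops included, and the job is handed in when it is done.

Besides the shell and the picture viewer there is one more tool, called after "Request:" in YAML: its name, and indented under it one key for each argument. step_arm: Moves the arm, as the interface text tells. Its arguments: {"type":"object","properties":{"steps":{"type":"array"},"fingers":{"type":"number"},"squeeze":{"type":"number"}},"required":["steps"]}

```bash
mkdir -p pics; ls; cat > h.py <<'E'
import numpy as np, cv2
from station import env
def save(cam,name,crop=None,scale=1):
    im=env.snapshot(cam); 
    if crop: im=im[crop[1]:crop[3],crop[0]:crop[2]]
    im=cv2.resize(im,None,fx=scale,fy=scale,interpolation=cv2.INTER_CUBIC)
    cv2.imwrite('pics/'+name,im[:,:,::-1])
E
python3 - <<'E'
from h import *
a=env.snapshot('scene');b=env.snapshot('top')
cv2.imwrite('pics/a.png',a[:,:,::-1]);cv2.imwrite('pics/b.png',b[:,:,::-1])
for c in ['top','scene']:
    cal=env.calibration(c); print(c,np.round(cal['mtx'],1).tolist(),np.round(cal['world_to_cam'],3).tolist(),[k for k in cal])
    for l in ['syrup','canister','tin','jar','syrup_coaster','canister_coaster','tin_coaster','mat','tray','mug']:
        print(l,[(np.round(d['centre']).tolist(),round(d['conf'],2)) for d in env.pinpoint(c,l)])
s=env.sense();print(s)
E
```

```text
pics
top [[383.8, 0.0, 278.0], [0.0, 383.8, 214.8], [0.0, 0.0, 1.0]] [[-0.018, -1.0, -0.019, 11.298], [0.984, -0.021, 0.175, -559.194], [-0.175, -0.016, 0.984, -716.957], [0.0, 0.0, 0.0, 1.0]] ['mtx', 'world_to_cam']
syrup [([576.0, 134.0, 9.0], 0.61)]
canister [([582.0, 44.0, 17.0], 0.71)]
tin [([434.0, -168.0, 0.0], 0.97), ([584.0, -54.0, 12.0], 0.86), ([459.0, -91.0, -4.0], 0.61)]
jar [([668.0, 39.0, 9.0], 0.76)]
syrup_coaster [([576.0, 133.0, 8.0], 0.88)]
canister_coaster [([586.0, 41.0, 9.0], 0.9), ([586.0, -60.0, 10.0], 0.18)]
tin_coaster [([582.0, -59.0, 13.0], 0.97)]
mat [([529.0, -321.0, -4.0], 0.71)]
tray [([513.0, 331.0, 3.0], 0.92)]
mug [([630.0, 343.0, 8.0], 0.69)]
scene [[523.3, 0.0, 281.8], [0.0, 523.3, 206.1], [0.0, 0.0, 1.0]] [[0.018, 1.0, 0.007, 5.669], [-0.855, 0.012, 0.519, 456.09], [0.519, -0.015, 0.855, -1348.639], [0.0, 0.0, 0.0, 1.0]] ['mtx', 'world_to_cam']
syrup [([579.0, 135.0, 14.0], 0.87)]
canister [([580.0, 41.0, 13.0], 0.82)]
tin [([583.0, -55.0, 10.0], 0.96), ([454.0, -86.0, 0.0], 0.85), ([436.0, -163.0, 0.0], 0.74)]
jar [([667.0, 39.0, 8.0], 0.86)]
sy
[... 285 characters left out ...]
.0], 0.74)]
{'time_s': 1.1, 'qpos': array([9.92682738e-01, 3.77275880e-01, 8.10066546e-02, 1.27442583e+00,
       2.80607989e-05, 1.46049476e+00]), 'joint_vel': array([ 0.00142453,  0.00103268,  0.00207386, -0.00109438,  0.00143865,
       -0.00030485]), 'effort': array([ 8.71881803e-04, -4.63524842e+01,  2.70163447e+01,  2.77159334e-04,
        1.50495646e-05,  3.49791598e-06]), 'tool_pos': array([259.29045568, 513.24916625, 256.34573284]), 'tool_rot': array([2.31778927e-01, 9.72768485e-01, 5.24000834e-05, 3.87961900e-06]), 'ft_force': array([ 0.52664272,  1.05141268, -1.05705407]), 'torque': array([-0.024875  , -0.03938737, -0.01471317]), 'finger_force': 0.0, 'opening': 0.9962919878339799}
```

View pics/a.png

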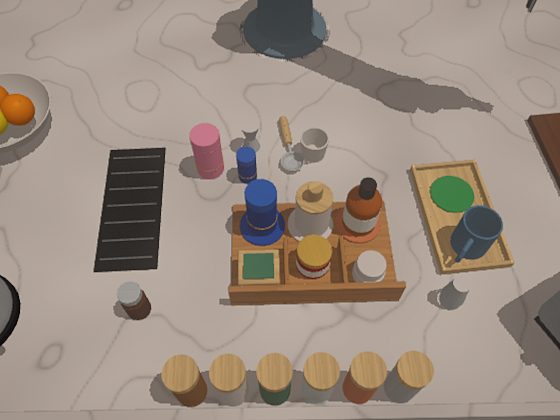

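View pics/b.png

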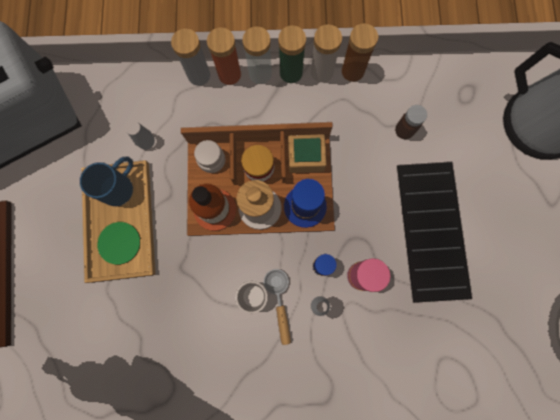

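The scene view shows three possible tins. The large blue one is at (261,210) on the blue coaster, a small blue one is at (247,163), and a pink one is at (207,150). The large blue one fits: it isn't pink and it's the larger of the two blues. The mat is on the right of the robot, around (130,208) in the scene view. The tray pad is at (452,194), the jar at (314,255), the canister at (314,205) and the syrup at (363,205). Next I'll confirm with a crop and measure.

```bash
cat >> h.py <<'E'
def ray(cal,px):
    W=np.linalg.inv(cal['world_to_cam']); K=cal['mtx']
    d=np.array([(px[0]-K[0,2])/K[0,0],-(px[1]-K[1,2])/K[1,1],-1])
    return W[:3,3],W[:3,:3]@d
def plane(cal,px,z):
    o,d=ray(cal,px); return (o+d*(z-o[2])/d[2])[:2]
def wristcal():
    from scipy.spatial.transform import Rotation as R
    s=env.sense();c=env.calibration('wrist');T=np.eye(4);T[:3,:3]=R.from_quat(s['tool_rot']).as_matrix();T[:3,3]=s['tool_pos']
    return dict(mtx=c['mtx'],world_to_cam=np.linalg.inv(T@c['T_tool_cam']))
def blob(im,lo,hi,box):
    hsv=cv2.cvtColor(im,cv2.COLOR_RGB2HSV);m=cv2.inRange(hsv,lo,hi)
    k=np.zeros_like(m);x0,y0,x1,y1=box;k[y0:y1,x0:x1]=m[y0:y1,x0:x1]
    cs,_=cv2.findContours(k,cv2.RETR_EXTERNAL,cv2.CHAIN_APPROX_NONE)
    return max(cs,key=cv2.contourArea)
E
python3 - <<'E'
from h import *
a=cv2.imread('pics/a.png')[:,:,::-1].copy();b=cv2.imread('pics/b.png')[:,:,::-1].copy()
cv2.imwrite('pics/c.png',np.hstack([cv2.resize(a[110:310,180:400],None,fx=1.8,fy=1.8,interpolation=2),cv2.resize(b[110:310,150:370],None,fx=1.8,fy=1.8,interpolation=2)])[:,:,::-1])
for n,im,bg,bm in [('scene',a,(410,160,500,225),(90,140,172,275)),('top',b,(85,205,155,275),(390,155,480,308))]:
    cal=env.calibration(n)
    c=blob(im,(45,120,40),(80,255,255),bg)
    w=np.array([plane(cal,p[0],12) for p in c],np.float32)
    print(n,'pad',cv2.minEnclosingCircle(w),w.mean(0))
    c=blob(im,(0,0,0),(179,255,60),bm); c=cv2.convexHull(c)
    w=np.array([plane(cal,p[0],6) for p in c],np.float32)
    print('mat',cv2.minAreaRect(w))
    bb=(295,230,335,268) if n=='scene' else (235,140,280,178)
    c=blob(im,(12,120,90),(32,255,255),bb)
    w=np.array([plane(cal,p[0],70) for p in c],np.float32); print('jarlid',cv2.minEnclosingCircle(w),w.mean(0))
E
```

```text
scene pad ((514.884521484375, 334.40936279296875), 43.89900588989258) [515.48456 334.4179 ]
mat ((530.3753662109375, -320.0969543457031), (288.03741455078125, 118.369873046875), 2.4107258319854736)
jarlid ((663.740234375, 43.4759521484375), 49.495872497558594) [671.37897  43.3079 ]
top pad ((514.6084594726562, 334.74407958984375), 43.24890899658203) [514.31165 334.21854]
mat ((528.6207275390625, -320.32916259765625), (286.23822021484375, 117.71564483642578), 2.4444124698638916)
jarlid ((676.7592163085938, 30.630876541137695), 45.94308853149414) [677.0951    32.847107]
```

View pics/c.png

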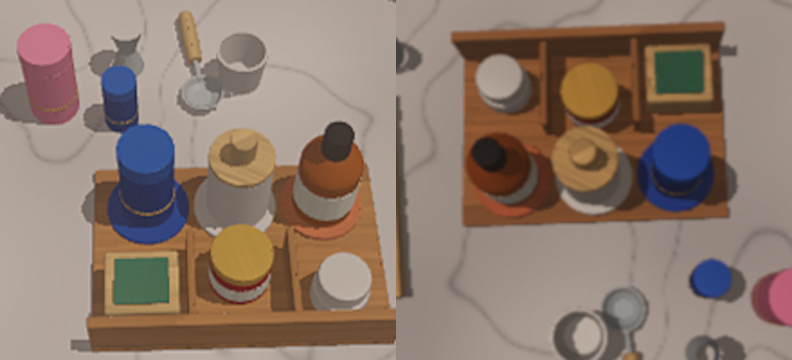

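The crop confirms it: the large blue tin (left panel, 146,175) stands on the dark blue coaster, with the small blue one at (120,100) and the pink one at (50,75) out front. Pad and mat agree between the cameras, at about (514.7, 334.4) and (529.5, −320.2) with 2.4° yaw. Now I'll move above the row.

Request:
step_arm:
  steps:
    - [[0.2,-0.31,0.02],[0,0,-0.02]]
    - [[0.4,-0.62,0.03],[0,0,-0.045]]
    - [[0.6,-0.94,0.05],[0,0,-0.07]]
    - [[0.6,-0.94,0.05],[0,0,-0.07]]
  fingers: 1
  squeeze: 40

```text
time_s: 1.43
tool_pos: [322.0, 415.0, 261.8]
tool_rot: [0.341, 0.94, -0.001, 0.001]
ft_force: [-0.3, 0.5, 0.8]
opening: 1.003
finger_force: 0.0
```

Request:
step_arm:
  steps:
    - [[0.2,-0.31,0.02],[0,0,-0.02]]
    - [[0.4,-0.62,0.03],[0,0,-0.045]]
    - [[0.6,-0.94,0.05],[0,0,-0.07]]
    - [[0.6,-0.94,0.05],[0,0,-0.07]]

```text
time_s: 1.77
tool_pos: [382.3, 321.2, 266.8]
tool_rot: [0.442, 0.897, -0.0, 0.002]
ft_force: [0.6, -0.5, 0.4]
opening: 1.0
finger_force: 0.0
```

Request:
step_arm:
  steps:
    - [[0.2,-0.31,0.02],[0,0,-0.02]]
    - [[0.4,-0.62,0.03],[0,0,-0.045]]
    - [[0.6,-0.94,0.05],[0,0,-0.07]]
    - [[0.6,-0.94,0.05],[0,0,-0.07]]

```text
time_s: 2.1
tool_pos: [442.5, 227.4, 271.7]
tool_rot: [0.538, 0.843, -0.0, 0.002]
ft_force: [0.6, 0.1, -0.7]
opening: 0.998
finger_force: 0.0
```

Request:
step_arm:
  steps:
    - [[0.2,-0.31,0.02],[0,0,-0.02]]
    - [[0.4,-0.62,0.03],[0,0,-0.045]]
    - [[0.6,-0.94,0.05],[0,0,-0.07]]
    - [[0.6,-0.94,0.05],[0,0,-0.07]]

```text
time_s: 2.43
tool_pos: [502.6, 133.4, 276.5]
tool_rot: [0.627, 0.779, 0.0, 0.002]
ft_force: [0.7, -0.0, 0.4]
opening: 1.002
finger_force: 0.0
```

Request:
step_arm:
  steps:
    - [[0.2,-0.31,0.1],[0,0,-0.02]]
    - [[0.4,-0.62,0.2],[0,0,-0.045]]
    - [[0.6,-0.94,0.3],[0,0,-0.06]]
    - [[0.6,-0.94,0.3],[0,0,-0.06]]
    - [[0.6,-0.94,0.3],[0,0,-0.06]]

```text
time_s: 2.85
tool_pos: [560.4, 42.9, 306.4]
tool_rot: [0.695, 0.719, 0.001, 0.0]
ft_force: [-0.6, 1.0, 0.3]
opening: 1.002
finger_force: 0.0
```

```bash
python3 - <<'E'
from h import *
print(np.round(env.calibration('wrist')['T_tool_cam'],2).tolist())
save('wrist','d.png')
for l in ['syrup','canister','tin','jar','syrup_coaster','canister_coaster','tin_coaster']:
    print(l,[(np.round(d['centre'],1).tolist(),round(d['conf'],2)) for d in env.pinpoint('wrist',l)])
E
```

```text
[[-0.0, 0.95, 0.3, 77.33], [1.0, -0.0, 0.0, -0.82], [0.0, 0.3, -0.95, -118.28], [0.0, 0.0, 0.0, 1.0]]
syrup [([582.4, 133.7, 14.7], 0.81)]
canister [([581.2, 40.4, 11.9], 0.91)]
tin [([581.2, -61.7, 16.2], 0.97), ([435.2, -165.4, -2.1], 0.77), ([459.3, -90.9, -0.5], 0.76)]
jar [([666.3, 40.9, 10.3], 0.78)]
syrup_coaster []
canister_coaster []
tin_coaster [([582.0, -55.1, 6.4], 0.91)]
```

View pics/d.png

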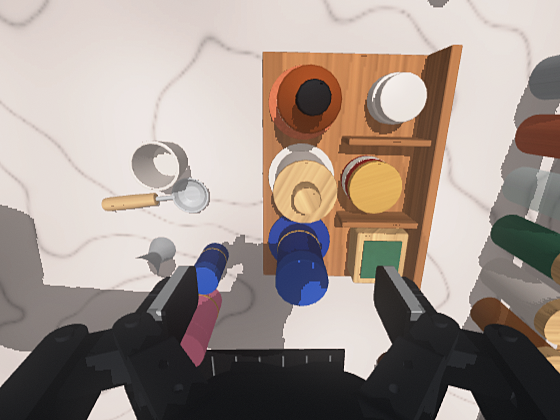

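The wrist view shows the syrup cap at (314,97), the canister knob at (306,198), the tin top at (302,277) and the gold lid at (375,187). I'll project these at their known heights.

```bash
python3 - <<'E'
from h import *
im=cv2.imread('pics/d.png')[:,:,::-1].copy();cal=wristcal()
def circ(lo,hi,box,z):
    c=blob(im,lo,hi,box);w=np.array([plane(cal,p[0],z) for p in c],np.float32)
    return cv2.minEnclosingCircle(w),w.mean(0)
print('cap',circ((0,0,0),(179,255,50),(290,70,340,122),152))
print('tinlid',plane(cal,(302,277),130),'knob',plane(cal,(307,197),144))
print('jar',circ((10,120,100),(30,255,255),(345,160,405,213),70))
# coaster outlines
print('tinc edge',plane(cal,(268,240),14), plane(cal,(329,240),14),plane(cal,(298,217),14))
print('canc edge',plane(cal,(303,143),14),'syr left',plane(cal,(268,105),14))
for p in [(263,52),(263,274),(442,46),(424,287)]: print(p,plane(cal,p,8))
for px in [(431,147),(342,142),(418,224),(334,221)]: print('part',plane(cal,px,58))
E
```

```text
cap (((577.0045166015625, 135.24777221679688), 15.080599784851074), array([577.39465, 135.15791], dtype=float32))
tinlid [578.63242648 -47.70109545] knob [577.765507    46.27964379]
jar (((666.1697998046875, 38.40682601928711), 45.54887390136719), array([665.5971  ,  38.859325], dtype=float32))
tinc edge [535.1795927  -55.42600954] [624.01011794 -52.14302464] [577.15617803 -18.42940694]
canc edge [578.74408149  84.91415817] syr left [531.68265207 130.67708579]
(263, 52) [524.03156539 192.27286533]
(263, 274) [ 528.27967413 -114.80539879]
(442, 46) [742.73989923 206.76339411]
(424, 287) [ 778.97478408 -128.23562091]
part [727.6779839   89.70759732]
part [622.02235992  91.65554579]
part [728.54114021  -7.23799453]
part [620.91896968  -7.13078183]
```

Row estimate: syrup (577,135), canister (579,40), tin (580.5,−55). The spacing checks out against 95 mm. Starting with the tin.

Request:
step_arm:
  steps:
    - [[0.05,-0.3,-0.1],[0,0,0]]
    - [[0.12,-0.65,-0.3],[0,0,0]]
    - [[0.2,-0.97,-0.56],[0,0,0]]
    - [[0.2,-0.97,-0.56],[0,0,0]]
    - [[0.2,-0.97,-0.56],[0,0,0]]

```text
time_s: 3.67
tool_pos: [578.1, -54.6, 248.3]
tool_rot: [0.696, 0.719, -0.001, -0.002]
ft_force: [-0.8, -0.6, 0.2]
opening: 1.0
finger_force: 0.0
```

Request:
step_arm:
  steps:
    - [[0,0,-0.25],[0,0,0]]
    - [[0,0,-0.5],[0,0,0]]
    - [[0,0,-0.75],[0,0,0]]
    - [[0,0,-0.75],[0,0,0]]

```text
time_s: 4.0
tool_pos: [576.3, -51.7, 171.5]
tool_rot: [0.694, 0.72, -0.002, -0.003]
ft_force: [-0.8, 1.1, -0.9]
opening: 1.001
finger_force: 0.0
```

```bash
python3 - <<'E'
from h import *
save('wrist','e.png');print(env.sense()['tool_pos'],[(np.round(d['centre'],1).tolist(),round(d['conf'],2)) for d in env.pinpoint('wrist','tin')])
E
```

```text
[577.24387688 -52.06903539 173.89312964] [([582.7, -62.7, 11.3], 0.83), ([435.2, -165.8, 1.0], 0.76), ([461.0, -89.3, -0.9], 0.63)]
```

View pics/e.png

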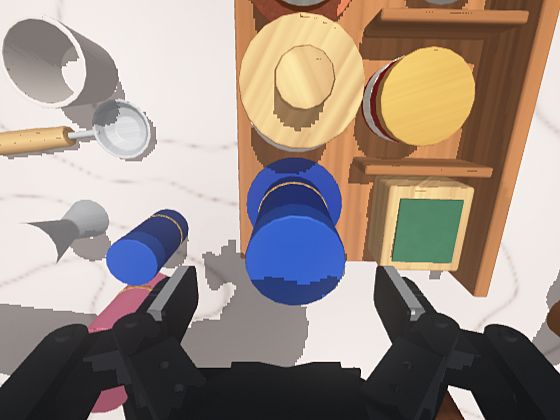

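The tin's top face spans x 246–345 and y 214–304, so its centre is about (295.5,259). The knob top is at (305,76).

```bash
python3 - <<'E'
from h import *
cal=wristcal()
for n,p,z in [('tin',(295.5,259),130),('l',(246,259),130),('r',(345,259),130),('t',(295.5,214),130),('b',(295.5,304),130),('knob',(305,76),144),('jar',(429,96),70),('jl',(381,96),70),('jr',(475,96),70)]: print(n,plane(cal,p,z))
print('tin coaster L/R',plane(cal,(247,202),14),plane(cal,(341,202),14))
E
```

```text
tin [583.67381235 -57.60567164]
l [554.24809416 -58.70332861]
r [613.07400741 -56.50896676]
t [582.3822372  -29.44844555]
b [585.09911092 -88.67816007]
knob [583.05568749  41.13262072]
jar [672.91688498  39.64118814]
jl [639.91496617  38.45441509]
jr [704.52163799  40.77771809]
tin coaster L/R [540.56699422 -57.33051139] [630.30212639 -54.02986026]
```

Request:
step_arm:
  steps:
    - [[0.06,-0.05,-0.1],[0,0,0]]
    - [[0.06,-0.05,-0.3],[0,0,0]]
    - [[0.06,-0.05,-0.5],[0,0,0]]
    - [[0.06,-0.05,-0.5],[0,0,0]]
    - [[0.06,-0.05,-0.5],[0,0,0]]

```text
time_s: 4.52
tool_pos: [585.5, -58.8, 125.7]
tool_rot: [0.695, 0.719, -0.0, -0.0]
ft_force: [0.6, -0.2, -0.5]
opening: 0.996
finger_force: 0.0
```

Request:
step_arm:
  steps:
    - [[0,0,0],[0,0,0]]
    - [[0,0,0],[0,0,0]]
    - [[0,0,0],[0,0,0]]
    - [[0,0,0],[0,0,0]]
    - [[0,0,0],[0,0,0]]
    - [[0,0,0],[0,0,0]]
    - [[0,0,0],[0,0,0]]
    - [[0,0,0],[0,0,0]]
  fingers: 0.4
  squeeze: 40

```text
time_s: 5.18
tool_pos: [586.4, -59.1, 127.6]
tool_rot: [0.695, 0.719, 0.001, 0.001]
ft_force: [-1.1, 0.2, 4.7]
opening: 0.681
finger_force: 41.8
```

Request:
step_arm:
  steps:
    - [[0,0,0.2],[0,0,0]]
    - [[0,0,0.4],[0,0,0]]
    - [[-0.02,-0.15,0.5],[0,0,0]]
    - [[-0.08,-0.4,0.5],[0,0,0]]
    - [[-0.14,-0.7,0.5],[0,0,0]]
    - [[-0.2,-1.0,0.5],[0,0,0]]

```text
time_s: 5.68
tool_pos: [565.7, -159.5, 176.6]
tool_rot: [0.694, 0.72, 0.0, 0.001]
ft_force: [-0.3, 0.7, -0.7]
opening: 0.679
finger_force: 44.0
```

Request:
step_arm:
  steps:
    - [[-0.2,-0.3,0],[0,0,0]]
    - [[-0.4,-0.6,0],[0,0,0]]
    - [[-0.6,-0.85,0],[0,0,0]]

```text
time_s: 5.93
tool_pos: [504.8, -245.9, 176.1]
tool_rot: [0.695, 0.719, -0.0, 0.001]
ft_force: [0.7, -0.7, -1.7]
opening: 0.685
finger_force: 44.0
```

Request:
step_arm:
  steps:
    - [[-0.2,-0.25,0],[0,0,0]]
    - [[-0.4,-0.5,0],[0,0,0]]
    - [[-0.56,-0.7,0],[0,0,0]]
    - [[-0.64,-0.8,0],[0,0,0]]
    - [[-0.64,-0.8,-0.1],[0,0,0]]
    - [[-0.64,-0.8,-0.25],[0,0,0]]
    - [[-0.64,-0.8,-0.4],[0,0,0]]
    - [[-0.64,-0.8,-0.5],[0,0,0]]
    - [[-0.64,-0.8,-0.54],[0,0,0]]
    - [[-0.64,-0.8,-0.57],[0,0,0]]

```text
time_s: 6.77
tool_pos: [441.1, -323.5, 119.5]
tool_rot: [0.694, 0.72, -0.001, 0.0]
ft_force: [-8.8, 3.6, 28.2]
opening: 0.68
finger_force: 46.8
```

Request:
step_arm:
  steps:
    - [[0,0,0],[0,0,0]]
    - [[0,0,0],[0,0,0]]

```text
time_s: 6.93
tool_pos: [441.1, -323.3, 119.7]
tool_rot: [0.694, 0.72, -0.001, 0.0]
ft_force: [-5.2, 1.6, 7.7]
opening: 0.681
finger_force: 45.1
```

Request:
step_arm:
  steps:
    - [[0,0,0],[0,0,0]]
    - [[0,0,0],[0,0,0]]
    - [[0,0,0],[0,0,0]]
    - [[0,0,0],[0,0,0]]
    - [[0,0,0],[0,0,0]]
    - [[0,0,0.3],[0,0,0]]
    - [[0,0,0.7],[0,0,0]]
    - [[0.1,0.2,1],[0,0,0]]
    - [[0.3,0.6,1],[0,0,0]]
    - [[0.4,1,1],[0,0,0]]
  fingers: 1

```text
time_s: 7.77
tool_pos: [483.7, -227.6, 221.2]
tool_rot: [0.696, 0.718, 0.001, 0.004]
ft_force: [1.4, 0.1, -0.7]
opening: 1.001
finger_force: 0.0
```

Request:
step_arm:
  steps:
    - [[0.15,0.35,0],[0,0,0]]
    - [[0.3,0.7,0],[0,0,0]]
    - [[0.4,1,0],[0,0,0]]

```text
time_s: 8.02
tool_pos: [521.7, -124.0, 218.5]
tool_rot: [0.694, 0.72, 0.001, 0.0]
ft_force: [0.6, -0.6, 1.5]
opening: 0.999
finger_force: 0.0
```

Request:
step_arm:
  steps:
    - [[0.15,0.35,0],[0,0,0]]
    - [[0.3,0.7,0],[0,0,0]]
    - [[0.4,1,0],[0,0,0]]

```text
time_s: 8.27
tool_pos: [561.6, -23.9, 218.3]
tool_rot: [0.694, 0.72, 0.001, 0.0]
ft_force: [0.3, -0.5, -0.0]
opening: 1.005
finger_force: 0.0
```

Request:
step_arm:
  steps:
    - [[0.1,0.3,0],[0,0,0]]
    - [[0.2,0.62,0],[0,0,0]]
    - [[0.2,0.62,0],[0,0,0]]
    - [[0.2,0.62,0],[0,0,0]]

```text
time_s: 8.6
tool_pos: [580.9, 37.4, 218.0]
tool_rot: [0.693, 0.72, -0.0, 0.0]
ft_force: [-0.8, -1.0, 0.3]
opening: 0.999
finger_force: 0.0
```

```bash
python3 - <<'E'
from h import *
save('wrist','f.png');s=env.sense();print(s['tool_pos'],s['time_s'])
for l in ['canister','tin_coaster','jar','syrup']:print(l,[(np.round(d['centre'],1).tolist(),round(d['conf'],2)) for d in env.pinpoint('wrist',l)])
env.snapshot('top');print([(np.round(d['centre'],1).tolist(),round(d['conf'],2)) for l in ['tin_coaster','tin'] for d in env.pinpoint('top',l)])
E
```

```text
[580.5872231   36.23331639 218.05240397] 8.65
canister [([581.2, 40.9, 12.4], 0.65)]
tin_coaster [([582.2, -50.6, 6.2], 0.89)]
jar [([668.8, 41.4, 6.4], 0.86)]
syrup [([582.3, 132.4, 14.8], 0.69)]
[([584.3, -60.0, 11.9], 0.81), ([435.0, -318.8, 5.4], 0.94), ([435.8, -167.2, 3.4], 0.93), ([462.5, -90.9, -3.4], 0.67)]
```

View pics/f.png

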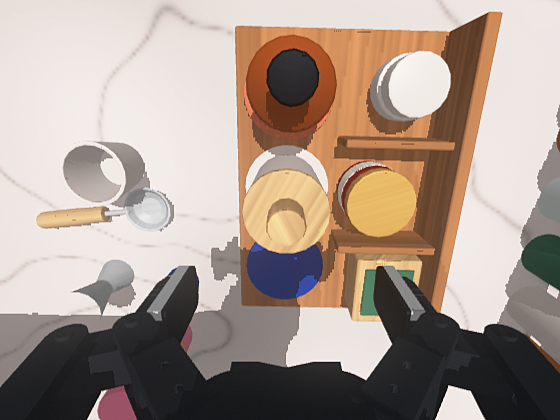

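The wrist view shows the knob top at (286,219), the cap at (292,77), the gold lid at (381,202), and the emptied dark blue coaster around (285,265).

```bash
cat >> h.py <<'E'
def wcal(pos,q):
    from scipy.spatial.transform import Rotation as R
    c=env.calibration('wrist');T=np.eye(4);T[:3,:3]=R.from_quat(q).as_matrix();T[:3,3]=pos
    return dict(mtx=c['mtx'],world_to_cam=np.linalg.inv(T@c['T_tool_cam']))
def fit(cal,ct,z,r):
    from scipy.optimize import least_squares
    w=np.array([plane(cal,p.ravel(),z) for p in ct])
    f=least_squares(lambda c:np.hypot(*(w-c[:2]).T)-c[2],[*w.mean(0),r],loss='soft_l1',f_scale=1.0)
    return np.round(f.x,1)
E
python3 - <<'E'
from h import *
im=cv2.imread('pics/f.png')[:,:,::-1].copy()
s=env.sense();q=[0.6943,0.7197,0,0]
for cal in [wcal([581.3,38.3,218.3],q),wristcal()]:
    print('knob',plane(cal,(286,219),144),'jar',plane(cal,(381,202),70))
    c=blob(im,(0,0,0),(179,255,65),(262,45,325,108));print('cap',fit(cal,c,152,15))
    c=blob(im,(108,150,40),(130,255,255),(235,235,330,305));c=np.array([p for p in c if p[0][1]>258]);print('tincoaster',fit(cal,c,14,45),len(c),c.min(0),c.max(0))
    print('bay partitions', plane(cal,(340,232),58),plane(cal,(434,236),58),plane(cal,(340,137),58),plane(cal,(455,142),58),'front edge',plane(cal,(236,27),8),plane(cal,(242,304),8))
E
```

```text
knob [580.10221177  48.19559025] jar [666.71934318  41.78204628]
cap [580.5 134.4  14.4]
tincoaster [609.3 -79.7  11.8] 60 [[296 275]] [[317 296]]
bay partitions [634.55854815   6.54109515] [727.35294317   5.66863792] [626.43248269  97.11171475] [729.56093564  96.43580091] front edge [527.40157326 191.855269  ] [ 530.76645012 -114.05661161]
knob [579.3427537   44.70704946] jar [665.98995557  38.06656053]
cap [579.9 131.   14.4]
tincoaster [608.3 -83.3  11.8] 60 [[296 275]] [[317 296]]
bay partitions [633.72331035   2.89583687] [726.55998579   1.77628948] [625.82883692  93.52556737] [729.00225293  92.5794167 ] front edge [527.01918229 188.55113747] [ 529.58351824 -117.46734769]
```

```bash
python3 - <<'E'
from h import *
q=[0.6943,0.7197,0,0]
cal=wcal([581.3,38.3,218.3],q)
for p in [(285.5,211),(243,211),(328,211),(285.5,169),(285.5,253)]: print('lid',plane(cal,p,112))
for p in [(286,200),(286,240),(267,219),(306,219)]: print('knob',plane(cal,p,144))
im=cv2.imread('pics/f.png');cv2.imwrite('pics/g.png',cv2.resize(im[140:330,220:350],None,fx=3.1,fy=3.1,interpolation=cv2.INTER_CUBIC))
E
```

```text
lid [579.87830699  43.5360679 ]
lid [547.03357652  42.35139824]
lid [612.71043857  44.72028313]
lid [578.71848195  76.18940265]
lid [581.14422525   7.89581964]
knob [579.62749773  61.37631893]
knob [580.64943123  33.00170386]
knob [567.4065891   47.73718839]
knob [593.46365308  48.67803287]
```

View pics/g.png

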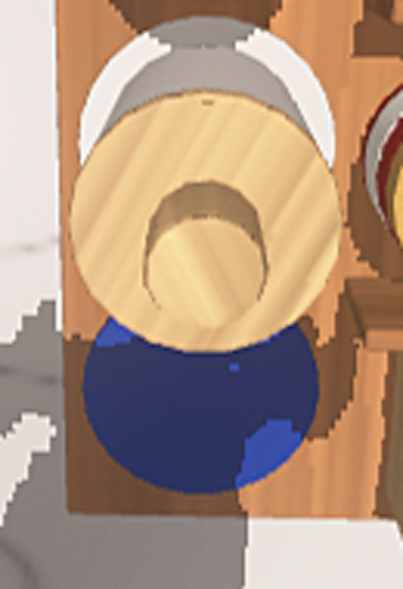

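The enlarged crop puts the knob's top face at about (287,227) in the full picture, so the canister's y is about 41. Gripping it.

Request:
step_arm:
  steps:
    - [[0,0.02,-0.25],[0,0,0]]
    - [[0,0.02,-0.5],[0,0,0]]
    - [[0,0.02,-0.65],[0,0,0]]
    - [[0,0.02,-0.75],[0,0,0]]
    - [[0,0.02,-0.75],[0,0,0]]

```text
time_s: 9.42
tool_pos: [578.9, 37.5, 141.0]
tool_rot: [0.695, 0.719, -0.001, -0.002]
ft_force: [0.8, -0.4, -0.3]
opening: 1.001
finger_force: 0.0
```

Request:
step_arm:
  steps:
    - [[0,0,0],[0,0,0]]
    - [[0,0,0],[0,0,0]]
    - [[0,0,0],[0,0,0]]
    - [[0,0,0],[0,0,0]]
    - [[0,0,0],[0,0,0]]
    - [[0,0,0],[0,0,0]]
    - [[0,0,0],[0,0,0]]
    - [[0,0,0],[0,0,0]]
    - [[0,0,0],[0,0,0]]
    - [[0,0,0],[0,0,0]]
  fingers: 0.1
  squeeze: 60

```text
time_s: 10.25
tool_pos: [581.2, 37.8, 144.6]
tool_rot: [0.695, 0.719, 0.001, 0.001]
ft_force: [-0.9, -0.8, 4.4]
opening: 0.309
finger_force: 59.2
```

Request:
step_arm:
  steps:
    - [[0,0,0.15],[0,0,0]]
    - [[0,0,0.35],[0,0,0]]
    - [[0,-0.1,0.5],[0,0,0]]
    - [[-0.04,-0.35,0.5],[0,0,0]]
    - [[-0.07,-0.65,0.5],[0,0,0]]
    - [[-0.1,-0.95,0.5],[0,0,0]]

```text
time_s: 10.75
tool_pos: [569.9, -57.6, 192.6]
tool_rot: [0.694, 0.72, -0.0, -0.001]
ft_force: [0.5, 0.0, -4.8]
opening: 0.309
finger_force: 60.1
```

Request:
step_arm:
  steps:
    - [[-0.05,-0.33,0],[0,0,0]]
    - [[-0.1,-0.66,0],[0,0,0]]
    - [[-0.15,-1,0],[0,0,0]]

```text
time_s: 11.0
tool_pos: [554.4, -158.1, 192.1]
tool_rot: [0.694, 0.72, -0.0, -0.001]
ft_force: [0.1, -0.4, -5.0]
opening: 0.306
finger_force: 60.1
```

Request:
step_arm:
  steps:
    - [[-0.05,-0.33,0],[0,0,0]]
    - [[-0.1,-0.66,0],[0,0,0]]
    - [[-0.15,-0.95,0],[0,0,0]]

```text
time_s: 11.25
tool_pos: [539.4, -253.9, 192.1]
tool_rot: [0.695, 0.719, -0.0, -0.001]
ft_force: [0.2, 0.1, -4.5]
opening: 0.306
finger_force: 60.1
```

Request:
step_arm:
  steps:
    - [[-0.05,-0.3,0],[0,0,0]]
    - [[-0.08,-0.55,0],[0,0,0]]
    - [[-0.1,-0.7,0],[0,0,0]]
    - [[-0.1,-0.7,-0.1],[0,0,0]]
    - [[-0.1,-0.7,-0.25],[0,0,0]]
    - [[-0.1,-0.7,-0.4],[0,0,0]]
    - [[-0.1,-0.7,-0.5],[0,0,0]]
    - [[-0.1,-0.7,-0.53],[0,0,0]]
    - [[-0.1,-0.7,-0.55],[0,0,0]]
    - [[-0.1,-0.7,-0.56],[0,0,0]]

```text
time_s: 12.08
tool_pos: [530.8, -321.7, 137.3]
tool_rot: [0.694, 0.72, 0.0, -0.0]
ft_force: [0.8, -0.1, -4.0]
opening: 0.307
finger_force: 60.0
```

Request:
step_arm:
  steps:
    - [[0,0,0],[0,0,0]]
    - [[0,0,0],[0,0,0]]

```text
time_s: 12.25
tool_pos: [531.2, -322.4, 138.2]
tool_rot: [0.695, 0.719, 0.0, 0.001]
ft_force: [1.0, 0.6, -4.7]
opening: 0.307
finger_force: 60.0
```

Request:
step_arm:
  steps:
    - [[0,0,-0.01],[0,0,0]]
    - [[0,0,-0.02],[0,0,0]]
    - [[0,0,-0.02],[0,0,0]]

```text
time_s: 12.5
tool_pos: [531.1, -322.7, 136.6]
tool_rot: [0.695, 0.719, 0.0, 0.001]
ft_force: [-1.6, 0.5, 0.7]
opening: 0.306
finger_force: 60.8
```

Request:
step_arm:
  steps:
    - [[0,0,0],[0,0,0]]
    - [[0,0,0],[0,0,0]]
    - [[0,0,0],[0,0,0]]
    - [[0,0,0],[0,0,0]]
    - [[0,0,0.2],[0,0,0]]
    - [[0,0,0.5],[0,0,0]]
    - [[0,0,0.8],[0,0,0]]
    - [[0.03,0.3,0.8],[0,0,0]]
    - [[0.06,0.6,0.8],[0,0,0]]
    - [[0.1,0.9,0.8],[0,0,0]]
  fingers: 0.6

```text
time_s: 13.33
tool_pos: [541.1, -232.0, 216.3]
tool_rot: [0.695, 0.719, 0.0, 0.001]
ft_force: [1.0, -0.2, 0.8]
opening: 0.602
finger_force: 0.0
```

Request:
step_arm:
  steps:
    - [[0.03,0.33,0],[0,0,0]]
    - [[0.06,0.66,0],[0,0,0]]
    - [[0.1,1,0],[0,0,0]]

```text
time_s: 13.58
tool_pos: [550.6, -130.9, 215.5]
tool_rot: [0.695, 0.719, 0.0, 0.0]
ft_force: [0.1, 0.2, 0.2]
opening: 0.598
finger_force: 0.0
```

Request:
step_arm:
  steps:
    - [[0.03,0.33,0],[0,0,0]]
    - [[0.06,0.66,0],[0,0,0]]
    - [[0.1,1,0],[0,0,0]]

```text
time_s: 13.83
tool_pos: [560.6, -30.7, 215.6]
tool_rot: [0.695, 0.719, 0.0, 0.0]
ft_force: [0.0, 0.1, 0.1]
opening: 0.598
finger_force: 0.0
```

Request:
step_arm:
  steps:
    - [[0.03,0.33,0],[0,0,0]]
    - [[0.06,0.66,0],[0,0,0]]
    - [[0.1,1,0],[0,0,0]]

```text
time_s: 14.08
tool_pos: [570.6, 69.4, 215.6]
tool_rot: [0.695, 0.719, 0.0, 0.0]
ft_force: [0.7, -0.6, -0.2]
opening: 0.603
finger_force: 0.0
```

Request:
step_arm:
  steps:
    - [[0.03,0.3,0.1],[0,0,0]]
    - [[0.06,0.5,0.1],[0,0,0]]
    - [[0.09,0.65,0.1],[0,0,0]]
    - [[0.09,0.65,0.1],[0,0,0]]
    - [[0.09,0.65,0.1],[0,0,0]]
  fingers: 1

```text
time_s: 14.5
tool_pos: [579.6, 132.9, 225.0]
tool_rot: [0.694, 0.72, -0.0, 0.0]
ft_force: [-0.4, 0.1, -0.4]
opening: 0.999
finger_force: 0.0
```

```bash
python3 - <<'E'
from h import *
im=env.snapshot('wrist');s=env.sense();print(s['tool_pos'],s['tool_rot'],s['time_s'])
cv2.imwrite('pics/i.png',im[:,:,::-1])
for l in ['syrup','tin_coaster','canister_coaster','jar']:print(l,[(np.round(d['centre'],1).tolist(),round(d['conf'],2)) for d in env.pinpoint('wrist',l)])
env.snapshot('top');print([(l,np.round(d['centre'],1).tolist(),round(d['conf'],2)) for l in ['tin_coaster','canister_coaster','tin','canister'] for d in env.pinpoint('top',l)])
E
```

```text
[579.51039203 132.16144763 224.94944968] [ 6.94768739e-01  7.19233038e-01 -4.82380493e-04  6.51024531e-05] 14.55
syrup [([582.1, 131.0, 13.6], 0.78)]
tin_coaster [([581.4, -50.1, 5.5], 0.82)]
canister_coaster [([582.3, 37.9, 8.3], 0.82)]
jar [([670.1, 40.0, 9.5], 0.77)]
[('tin_coaster', [581.8, -58.5, 9.5], 0.73), ('canister_coaster', [588.6, 35.8, 7.2], 0.71), ('canister_coaster', [581.8, -62.7, 10.0], 0.41), ('tin', [459.8, -90.6, -1.0], 0.91), ('tin', [437.7, -320.0, 4.1], 0.74), ('tin', [436.1, -166.4, 0.9], 0.72), ('tin', [583.6, -59.4, 9.4], 0.67), ('canister', [528.7, -316.4, 5.9], 0.97)]
```

View pics/i.png

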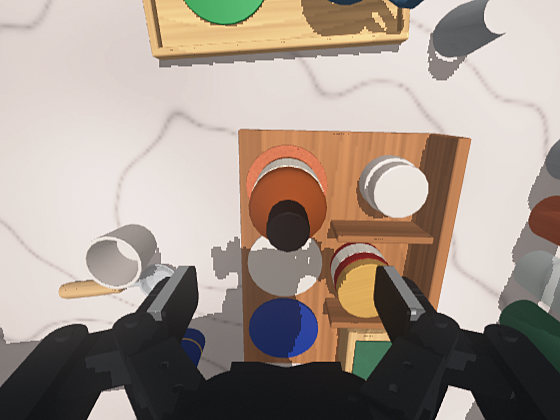

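The wrist view shows the cap top at about (288,232), the white coaster centred near (286,264), and the blue coaster at x 249–318, y 297–357.

```bash
python3 - <<'E'
from h import *
im=cv2.imread('pics/i.png')[:,:,::-1].copy();cal=wristcal()
c=blob(im,(108,120,20),(130,255,255),(240,285,325,362));x,y,w,h=cv2.boundingRect(c);print((x,y,w,h),'tinc',fit(cal,cv2.convexHull(c),14,45))
e=[plane(cal,p,14) for p in [(248,264),(323,264)]];print('can edges',e, plane(cal,(286,297),14))
e=[plane(cal,p,14) for p in [(246,180),(328,180),(287,144)]];print('syr edges',e)
c=blob(im,(0,0,0),(179,255,75),(262,195,315,255));print(cv2.boundingRect(c));
hsv=cv2.cvtColor(im,cv2.COLOR_RGB2HSV)
for y in range(196,256,4):print(y,hsv[y,288],end=' ')
print()
for p in [(288,220),(288,250),(268,233),(309,233),(288,232)]: print(p,plane(cal,p,152))
E
```

```text
(249, 298, 69, 60) tinc [581.3 -55.9  45. ]
can edges [array([536.45311026,  35.51785658]), array([626.48723617,  38.62824354])] [583.64442036  -8.60254927]
syr edges [array([534.60443709, 138.18069903]), array([624.69975623, 141.25933282]), array([578.2898116 , 178.54916683])]
(266, 200, 44, 52)
196 [ 10 190 173] 200 [160  27  28] 204 [ 8 91 45] 208 [ 5 94 46] 212 [ 5 54 57] 216 [ 5 61 50] 220 [ 5 58 48] 224 [ 3 57 49] 228 [ 7 48 48] 232 [ 3 54 47] 236 [ 7 48 48] 240 [ 4 45 45] 244 [ 3 49 47] 248 [ 4 39 46] 252 [  9  28 118] 
(288, 220) [579.82357051 141.91470526]
(288, 250) [580.61628259 120.05793586]
(268, 233) [566.66336643 132.1507359 ]
(309, 233) [594.33074949 133.10249917]
(288, 232) [580.13457847 133.33954982]
```

Request:
step_arm:
  steps:
    - [[0.01,0.01,-0.25],[0,0,0]]
    - [[0.01,0.01,-0.5],[0,0,0]]
    - [[0.01,0.01,-0.7],[0,0,0]]
    - [[0.01,0.01,-0.79],[0,0,0]]
    - [[0.01,0.01,-0.79],[0,0,0]]

```text
time_s: 15.42
tool_pos: [578.7, 133.5, 143.8]
tool_rot: [0.695, 0.719, -0.002, -0.002]
ft_force: [-0.9, -0.2, 0.2]
opening: 1.004
finger_force: 0.0
```

Request:
step_arm:
  steps:
    - [[0,0,0],[0,0,0]]
    - [[0,0,0],[0,0,0]]
    - [[0,0,0],[0,0,0]]
    - [[0,0,0],[0,0,0]]
    - [[0,0,0],[0,0,0]]
    - [[0,0,0],[0,0,0]]
    - [[0,0,0],[0,0,0]]
    - [[0,0,0],[0,0,0]]
    - [[0,0,0],[0,0,0]]
    - [[0,0,0],[0,0,0]]
  fingers: 0.1
  squeeze: 60

```text
time_s: 16.25
tool_pos: [581.3, 133.9, 147.7]
tool_rot: [0.695, 0.719, 0.001, 0.001]
ft_force: [-2.0, -0.6, 5.6]
opening: 0.332
finger_force: 59.2
```

Request:
step_arm:
  steps:
    - [[0,0,0.15],[0,0,0]]
    - [[0,0,0.35],[0,0,0]]
    - [[0,-0.1,0.5],[0,0,0]]
    - [[0,-0.35,0.5],[0,0,0]]
    - [[0,-0.65,0.5],[0,0,0]]
    - [[0,-0.95,0.5],[0,0,0]]

```text
time_s: 16.75
tool_pos: [580.2, 38.3, 195.9]
tool_rot: [0.694, 0.72, -0.0, -0.0]
ft_force: [0.4, 0.0, -4.5]
opening: 0.333
finger_force: 60.2
```

Request:
step_arm:
  steps:
    - [[0.03,-0.33,0],[0,0,0]]
    - [[0.06,-0.66,0],[0,0,0]]
    - [[0.1,-1,0],[0,0,0]]

```text
time_s: 17.0
tool_pos: [589.6, -62.3, 195.4]
tool_rot: [0.694, 0.72, -0.001, -0.001]
ft_force: [0.5, 0.3, -4.2]
opening: 0.333
finger_force: 60.1
```

Request:
step_arm:
  steps:
    - [[0.03,-0.33,0],[0,0,0]]
    - [[0.06,-0.66,0],[0,0,0]]
    - [[0.1,-1,0],[0,0,0]]

```text
time_s: 17.25
tool_pos: [599.7, -162.4, 195.3]
tool_rot: [0.695, 0.719, -0.0, -0.001]
ft_force: [1.3, 0.3, -3.2]
opening: 0.329
finger_force: 60.1
```

Request:
step_arm:
  steps:
    - [[0.03,-0.33,0],[0,0,0]]
    - [[0.06,-0.66,0],[0,0,0]]
    - [[0.1,-1,0],[0,0,0]]

```text
time_s: 17.5
tool_pos: [609.8, -262.3, 195.1]
tool_rot: [0.695, 0.719, -0.0, -0.001]
ft_force: [1.1, 0.2, -3.8]
opening: 0.335
finger_force: 60.1
```

Request:
step_arm:
  steps:
    - [[0.05,-0.25,0],[0,0,0]]
    - [[0.08,-0.45,0],[0,0,0]]
    - [[0.11,-0.55,0],[0,0,0]]
    - [[0.11,-0.55,-0.1],[0,0,0]]
    - [[0.11,-0.55,-0.25],[0,0,0]]
    - [[0.11,-0.55,-0.4],[0,0,0]]
    - [[0.11,-0.55,-0.5],[0,0,0]]
    - [[0.11,-0.55,-0.53],[0,0,0]]
    - [[0.11,-0.55,-0.55],[0,0,0]]
    - [[0.11,-0.55,-0.56],[0,0,0]]

```text
time_s: 18.33
tool_pos: [621.7, -315.6, 140.3]
tool_rot: [0.694, 0.72, 0.0, -0.0]
ft_force: [0.5, -0.2, -4.9]
opening: 0.331
finger_force: 60.2
```

Request:
step_arm:
  steps:
    - [[0,0,-0.01],[0,0,0]]
    - [[0,0,-0.01],[0,0,0]]

```text
time_s: 18.5
tool_pos: [622.1, -316.3, 140.0]
tool_rot: [0.695, 0.719, 0.0, 0.001]
ft_force: [-0.9, 0.4, -4.7]
opening: 0.334
finger_force: 60.4
```

Request:
step_arm:
  steps:
    - [[0,0,-0.01],[0,0,0]]
    - [[0,0,-0.02],[0,0,0]]
    - [[0,0,-0.02],[0,0,0]]

```text
time_s: 18.75
tool_pos: [622.1, -316.6, 139.8]
tool_rot: [0.695, 0.719, 0.0, 0.001]
ft_force: [-1.6, 1.2, 5.0]
opening: 0.331
finger_force: 61.2
```

Request:
step_arm:
  steps:
    - [[0,0,0],[0,0,0]]
    - [[0,0,0],[0,0,0]]
    - [[0,0,0],[0,0,0]]
    - [[0,0,0],[0,0,0]]
    - [[0,0,0.2],[0,0,0]]
    - [[0,0,0.5],[0,0,0]]
    - [[0,0,0.8],[0,0,0]]
    - [[0.03,0.3,0.8],[0,0,0]]
    - [[0.06,0.6,0.8],[0,0,0]]
    - [[0.1,0.9,0.8],[0,0,0]]
  fingers: 0.6

```text
time_s: 19.58
tool_pos: [632.2, -226.1, 218.3]
tool_rot: [0.695, 0.719, 0.0, 0.001]
ft_force: [0.9, -0.7, 0.5]
opening: 0.597
finger_force: 0.0
```

Request:
step_arm:
  steps:
    - [[0.03,0.33,0],[0,0,0]]
    - [[0.06,0.66,0],[0,0,0]]
    - [[0.1,1,0],[0,0,0]]
  fingers: 1

```text
time_s: 19.83
tool_pos: [641.6, -125.0, 217.4]
tool_rot: [0.695, 0.719, 0.0, 0.0]
ft_force: [1.2, -0.1, -0.8]
opening: 0.983
finger_force: 0.0
```

Request:
step_arm:
  steps:
    - [[0.03,0.33,0],[0,0,0]]
    - [[0.06,0.66,0],[0,0,0]]
    - [[0.1,1,0],[0,0,0]]

```text
time_s: 20.08
tool_pos: [651.6, -24.7, 217.5]
tool_rot: [0.695, 0.719, 0.0, 0.0]
ft_force: [1.4, -0.3, 0.9]
opening: 0.998
finger_force: 0.0
```

Request:
step_arm:
  steps:
    - [[0.03,0.25,0],[0,0,0]]
    - [[0.06,0.5,0],[0,0,0]]
    - [[0.1,0.66,0],[0,0,0]]
    - [[0.1,0.66,0],[0,0,0]]
    - [[0.1,0.66,0],[0,0,0]]

```text
time_s: 20.5
tool_pos: [661.9, 40.2, 217.2]
tool_rot: [0.694, 0.72, -0.0, 0.0]
ft_force: [-0.8, -1.1, -0.3]
opening: 1.0
finger_force: 0.0
```

```bash
python3 - <<'E'
from h import *
im=env.snapshot('wrist');s=env.sense();print(s['tool_pos'],s['tool_rot'],s['time_s'])
cv2.imwrite('pics/j.png',im[:,:,::-1])
print([(np.round(d['centre'],1).tolist(),round(d['conf'],2)) for d in env.pinpoint('wrist','jar')])
b=env.snapshot('top');cv2.imwrite('pics/k.png',b[:,:,::-1])
print([(l,np.round(d['centre'],1).tolist(),round(d['conf'],2)) for l in ['syrup','canister','tin'] for d in env.pinpoint('top',l)])
E
```

```text
[661.82575613  39.23558292 217.1943902 ] [ 6.94717841e-01  7.19282254e-01 -2.64910394e-04  3.00471704e-04] 20.55
[([662.5, 41.4, 7.3], 0.92)]
[('syrup', [617.7, -316.7, 5.6], 0.74), ('canister', [530.6, -315.1, 6.2], 0.95), ('tin', [435.0, -166.7, 0.8], 0.95), ('tin', [437.3, -320.6, 3.8], 0.94), ('tin', [459.4, -90.9, -4.7], 0.56)]
```

View pics/j.png

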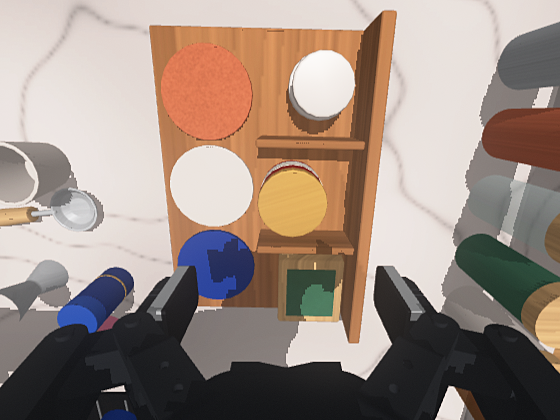

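View pics/k.png

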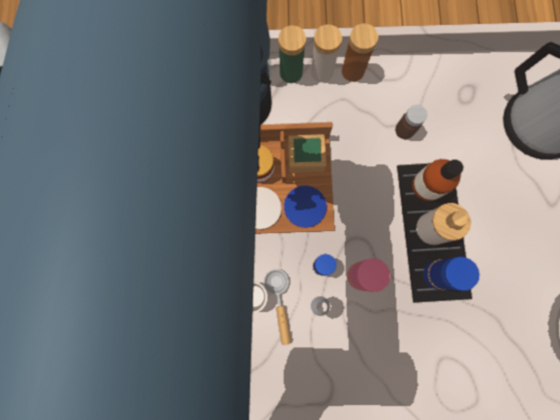

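The top view shows all three standing on the mat: syrup (437,180), canister (442,224), tin (455,275). The wrist view shows all the coasters bare, at (206,91), (211,186) and (216,265), with the gold lid at (293,202). Fitting circles next.

```bash
python3 - <<'E'
from h import *
im=cv2.imread('pics/j.png')[:,:,::-1].copy();cal=wristcal()
for n,lo,hi,box,z,r in [('syr',(3,120,150),(9,255,255),(155,35,258,146),14,45),('can',(0,0,150),(179,60,255),(164,142,257,230),14,45),('tinc',(108,120,20),(130,255,255),(175,225,258,302),14,45),('lid',(18,100,120),(28,255,255),(255,160,330,240),70,32)]:
    c=cv2.convexHull(blob(im,lo,hi,box));print(n,cv2.boundingRect(c),fit(cal,c,z,r))
print('lid box guess',plane(cal,(292.5,202),70),plane(cal,(259,202),70),plane(cal,(327,202),70),plane(cal,(293,237),70))
E
```

```text
syr (161, 43, 92, 97) [578.9 131.9  44.7]
can (170, 145, 84, 82) [580.1  37.2  44.9]
tinc (178, 230, 76, 69) [581.5 -57.2  44.6]
lid (258, 168, 69, 69) [666.3  38.   31.4]
lid box guess [666.63455489  39.30849923] [636.2962787   38.30200367] [697.86911288  40.34472963] [668.45977807   5.11894243]
```

Request:
step_arm:
  steps:
    - [[0.03,0,-0.33],[0,0,0]]
    - [[0.03,0,-0.66],[0,0,0]]
    - [[0.03,0,-1],[0,0,0]]
    - [[0.03,0,-1],[0,0,0]]

```text
time_s: 21.13
tool_pos: [659.3, 39.1, 109.7]
tool_rot: [0.695, 0.719, -0.004, -0.005]
ft_force: [-1.8, -0.5, -1.4]
opening: 0.999
finger_force: 0.0
```

Request:
step_arm:
  steps:
    - [[0,0,-0.15],[0,0,0]]
    - [[0,0,-0.3],[0,0,0]]
    - [[0,0,-0.45],[0,0,0]]
    - [[0,0,-0.6],[0,0,0]]
    - [[0,0,-0.6],[0,0,0]]

```text
time_s: 21.55
tool_pos: [663.3, 39.3, 56.0]
tool_rot: [0.695, 0.719, -0.001, -0.001]
ft_force: [-0.9, -0.6, -0.5]
opening: 0.997
finger_force: 0.0
```

Request:
step_arm:
  steps:
    - [[0,0,0],[0,0,0]]
    - [[0,0,0],[0,0,0]]
    - [[0,0,0],[0,0,0]]
    - [[0,0,0],[0,0,0]]
    - [[0,0,0],[0,0,0]]
    - [[0,0,0],[0,0,0]]
    - [[0,0,0],[0,0,0]]
  fingers: 0.4
  squeeze: 50

```text
time_s: 22.13
tool_pos: [666.6, 39.6, 60.0]
tool_rot: [0.695, 0.719, 0.001, 0.002]
ft_force: [0.6, -0.5, 6.9]
opening: 0.742
finger_force: 55.8
```

Request:
step_arm:
  steps:
    - [[0,0,0.15],[0,0,0]]
    - [[0,0,0.35],[0,0,0]]
    - [[0,0,0.6],[0,0,0]]
    - [[0,0,0.85],[0,0,0]]
    - [[0,0,1],[0,0,0]]
    - [[-0.05,0.1,1],[0,0,0]]
    - [[-0.15,0.3,1],[0,0,0]]
    - [[-0.3,0.6,1],[0,0,0]]
    - [[-0.45,0.9,1],[0,0,0]]

```text
time_s: 22.88
tool_pos: [618.0, 130.6, 155.8]
tool_rot: [0.695, 0.719, -0.001, -0.001]
ft_force: [-0.5, 0.8, -2.4]
opening: 0.736
finger_force: 55.7
```

Request:
step_arm:
  steps:
    - [[-0.15,0.3,0],[0,0,0]]
    - [[-0.3,0.6,0],[0,0,0]]
    - [[-0.45,0.9,0],[0,0,0]]
    - [[-0.5,1,0],[0,0,0]]
    - [[-0.5,1,0],[0,0,0]]
    - [[-0.5,1,0],[0,0,0]]

```text
time_s: 23.38
tool_pos: [568.4, 230.2, 156.3]
tool_rot: [0.694, 0.72, -0.001, -0.0]
ft_force: [-0.4, -0.0, -2.9]
opening: 0.734
finger_force: 55.7
```

```bash
python3 - <<'E'
from h import *
im=env.snapshot('wrist');s=env.sense();print(s['tool_pos'],s['tool_rot'],s['time_s'])
cv2.imwrite('pics/l.png',im[:,:,::-1])
cal=wristcal();c=cv2.convexHull(blob(im,(45,100,30),(80,255,255),(0,0,560,420)));print(cv2.boundingRect(c),fit(cal,c,12,45))
print([(l,np.round(d['centre'],1).tolist(),round(d['conf'],2)) for l in ['tray','mug'] for d in env.pinpoint('wrist',l)])
E
```

```text
[569.10762625 229.44116262 156.49739808] [ 6.94590716e-01  7.19404748e-01 -7.39225055e-04 -3.25920605e-06] 23.4333
(166, 11, 113, 123) [513.7 333.1  44.7]
[('tray', [515.3, 334.8, 0.2], 0.69), ('mug', [626.3, 347.2, 4.8], 0.72)]
```

View pics/l.png

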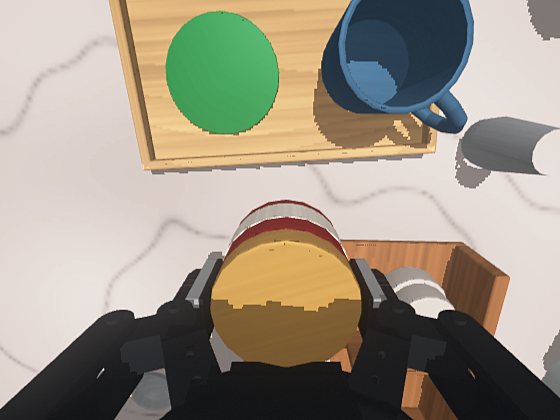

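The jar is held upright and centred between the fingers. The pad is at (222,72), and the fit gives (513.7, 333.1) with radius 44.7 — consistent with the other readings.

```bash
python3 - <<'E'
from h import *
s=env.sense();cal=wcal([568.7,229.8,156.4],s['tool_rot'])
for p in [(286,240),(286,365),(211,300),(361,300)]: print(plane(cal,p,168.4))
E
```

```text
[566.81470621 261.51375933]
[568.78673362 202.53581725]
[537.45088195 234.28843151]
[597.90253402 236.35304024]
```

Request:
step_arm:
  steps:
    - [[-0.13,0.25,0],[0,0,0]]
    - [[-0.27,0.5,0],[0,0,0]]
    - [[-0.4,0.75,0],[0,0,0]]
    - [[-0.5,0.95,0],[0,0,0]]
    - [[-0.55,1,0],[0,0,0]]

```text
time_s: 23.95
tool_pos: [514.1, 331.5, 157.2]
tool_rot: [0.694, 0.72, 0.0, -0.001]
ft_force: [0.4, -0.4, -3.6]
opening: 0.737
finger_force: 55.7
```

Request:
step_arm:
  steps:
    - [[0,0.04,-0.1],[0,0,0]]
    - [[0,0.04,-0.3],[0,0,0]]
    - [[0,0.04,-0.5],[0,0,0]]
    - [[0,0.04,-0.7],[0,0,0]]
    - [[0,0.04,-0.82],[0,0,0]]
    - [[0,0.04,-0.87],[0,0,0]]
    - [[0,0.04,-0.9],[0,0,0]]
    - [[0,0.04,-0.9],[0,0,0]]

```text
time_s: 24.62
tool_pos: [515.1, 332.8, 66.7]
tool_rot: [0.695, 0.719, -0.0, 0.0]
ft_force: [-1.8, -0.5, -1.9]
opening: 0.734
finger_force: 55.7
```

Request:
step_arm:
  steps:
    - [[0,0.01,-0.01],[0,0,0]]
    - [[0,0.01,-0.02],[0,0,0]]
    - [[0,0.01,-0.02],[0,0,0]]
    - [[0,0.01,-0.02],[0,0,0]]

```text
time_s: 24.95
tool_pos: [515.1, 335.1, 66.0]
tool_rot: [0.695, 0.719, 0.001, 0.0]
ft_force: [-1.1, 0.3, -2.2]
opening: 0.734
finger_force: 55.7
```

Request:
step_arm:
  steps:
    - [[0,0,-0.01],[0,0,0]]
    - [[0,0,-0.02],[0,0,0]]
    - [[0,0,-0.02],[0,0,0]]

```text
time_s: 25.2
tool_pos: [514.9, 335.0, 64.1]
tool_rot: [0.695, 0.719, 0.001, 0.0]
ft_force: [-1.0, 0.9, 1.7]
opening: 0.735
finger_force: 55.9
```

Request:
step_arm:
  steps:
    - [[0,0,0],[0,0,0]]
    - [[0,0,0],[0,0,0]]
    - [[0,0,0],[0,0,0]]
    - [[0,0,0],[0,0,0]]
    - [[0,0,0.2],[0,0,0]]
    - [[0,0,0.5],[0,0,0]]
    - [[0,0,0.8],[0,0,0]]
    - [[0,0,1],[0,0,0]]
  fingers: 0.95

```text
time_s: 25.87
tool_pos: [515.5, 335.2, 166.1]
tool_rot: [0.695, 0.719, 0.001, 0.0]
ft_force: [0.9, 1.2, 1.4]
opening: 0.952
finger_force: 0.0
```

Request:
step_arm:
  steps:
    - [[0.05,-0.3,0.2],[0,0,0]]
    - [[0.1,-0.6,0.4],[0,0,0]]
    - [[0.15,-0.9,0.5],[0,0,0]]
    - [[0.15,-0.9,0.5],[0,0,0]]
    - [[0.15,-0.9,0.5],[0,0,0]]

```text
time_s: 26.28
tool_pos: [530.5, 243.8, 214.3]
tool_rot: [0.696, 0.718, 0.001, 0.0]
ft_force: [0.3, -0.0, -0.3]
opening: 0.948
finger_force: 0.0
```

```bash
python3 - <<'E'
from h import *
im=env.snapshot('wrist');s=env.sense();print(s['tool_pos'],s['time_s'])
cv2.imwrite('pics/m.png',im[:,:,::-1])
cal=wristcal();c=cv2.convexHull(blob(im,(45,100,30),(80,255,255),(0,0,560,420)));print(cv2.boundingRect(c),fit(cal,c,12,45))
c=cv2.convexHull(blob(im,(18,100,120),(28,255,255),(130,0,330,300)));print(cv2.boundingRect(c),fit(cal,c,74,32))
print([(l,np.round(d['centre'],1).tolist(),round(d['conf'],2)) for l in ['jar','tray','mug'] for d in env.pinpoint('wrist',l)])
E
```

```text
[529.83484932 244.60918437 213.39879546] 26.3333
(227, 50, 90, 96) [511.5 334.7  44.4]
(230, 52, 79, 85) [512.7 335.   31.3]
[('jar', [513.3, 336.1, 11.5], 0.72), ('mug', [627.2, 349.2, 8.4], 0.64)]
```

View pics/m.png

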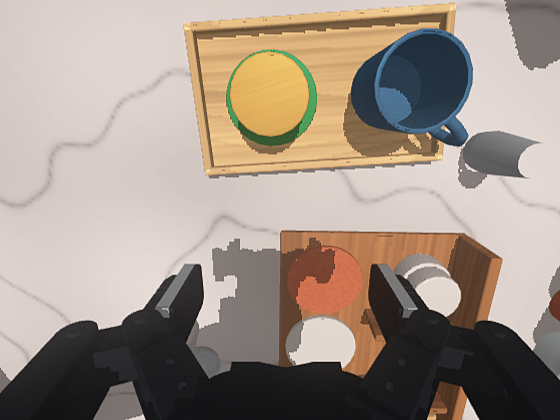

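The jar's lid centre is at (270,93), within about 2 mm of the pad centre, and the jar is upright with the mug untouched. Now I'll fetch the syrup.

Request:
step_arm:
  steps:
    - [[0.05,-0.3,0],[0,0,0]]
    - [[0.1,-0.65,0],[0,0,0]]
    - [[0.15,-1,0],[0,0,0]]
  fingers: 0.6

```text
time_s: 26.73
tool_pos: [544.1, 145.4, 212.4]
tool_rot: [0.693, 0.721, -0.0, -0.0]
ft_force: [0.4, -0.2, -0.1]
opening: 0.598
finger_force: 0.0
```

Request:
step_arm:
  steps:
    - [[0.05,-0.33,0],[0,0,0]]
    - [[0.1,-0.67,0],[0,0,0]]
    - [[0.15,-1,0],[0,0,0]]

```text
time_s: 26.98
tool_pos: [559.4, 44.3, 212.5]
tool_rot: [0.694, 0.72, -0.0, -0.0]
ft_force: [0.8, -0.4, -0.9]
opening: 0.602
finger_force: 0.0
```

Request:
step_arm:
  steps:
    - [[0.05,-0.33,0],[0,0,0]]
    - [[0.1,-0.67,0],[0,0,0]]
    - [[0.15,-1,0],[0,0,0]]

```text
time_s: 27.23
tool_pos: [574.6, -55.7, 212.5]
tool_rot: [0.694, 0.72, -0.0, -0.001]
ft_force: [1.0, 0.7, 0.4]
opening: 0.6
finger_force: 0.0
```

Request:
step_arm:
  steps:
    - [[0.05,-0.33,0],[0,0,0]]
    - [[0.1,-0.67,0],[0,0,0]]
    - [[0.15,-1,0],[0,0,0]]

```text
time_s: 27.48
tool_pos: [589.8, -155.7, 212.4]
tool_rot: [0.694, 0.72, -0.0, -0.001]
ft_force: [0.6, 0.1, 0.1]
opening: 0.602
finger_force: 0.0
```

Request:
step_arm:
  steps:
    - [[0.05,-0.33,0],[0,0,0]]
    - [[0.1,-0.67,0],[0,0,0]]
    - [[0.15,-1,0],[0,0,0]]

```text
time_s: 27.73
tool_pos: [605.0, -255.6, 212.3]
tool_rot: [0.694, 0.72, -0.0, -0.001]
ft_force: [-0.5, -1.1, 0.5]
opening: 0.601
finger_force: 0.0
```

Request:
step_arm:
  steps:
    - [[0.05,-0.25,0],[0,0,0]]
    - [[0.1,-0.5,0],[0,0,0]]
    - [[0.17,-0.61,0],[0,0,0]]
    - [[0.17,-0.61,0],[0,0,0]]
    - [[0.17,-0.61,0],[0,0,0]]

```text
time_s: 28.15
tool_pos: [621.9, -315.5, 211.9]
tool_rot: [0.694, 0.72, 0.0, -0.001]
ft_force: [-0.3, 0.1, 0.5]
opening: 0.599
finger_force: 0.0
```

```bash
python3 - <<'E'
from h import *
s=env.sense();print(s['tool_pos'],s['time_s'])
for c in ['top','scene']:
    env.snapshot(c);print([(l,np.round(d['centre'],1).tolist(),round(d['conf'],2)) for l in ['syrup','canister','tin','jar'] for d in env.pinpoint(c,l)])
E
```

```text
[ 621.9152401  -315.50108642  211.85717955] 28.15
[('syrup', [616.0, -312.3, 2.7], 0.72), ('syrup', [586.2, 38.4, 8.1], 0.18), ('canister', [530.1, -314.2, 8.1], 0.8), ('tin', [437.3, -320.0, 4.3], 0.89), ('tin', [436.7, -165.4, 4.7], 0.86), ('tin', [460.5, -93.4, -1.1], 0.63), ('jar', [513.7, 335.0, 13.2], 0.89)]
[('syrup', [620.6, -315.0, 5.3], 0.96), ('canister', [531.6, -317.1, 5.9], 0.64), ('tin', [434.5, -320.9, 3.6], 0.82), ('tin', [453.3, -85.0, 0.3], 0.66), ('tin', [440.5, -164.3, 1.5], 0.62), ('jar', [512.5, 335.0, 11.0], 0.6)]
```

Request:
step_arm:
  steps:
    - [[0,-0.01,-0.25],[0,0,0]]
    - [[0,-0.01,-0.5],[0,0,0]]
    - [[0,-0.01,-0.65],[0,0,0]]
    - [[0,-0.01,-0.73],[0,0,0]]
    - [[0,-0.01,-0.73],[0,0,0]]

```text
time_s: 29.07
tool_pos: [620.3, -316.4, 137.9]
tool_rot: [0.695, 0.719, -0.0, -0.002]
ft_force: [-0.8, 1.0, 1.0]
opening: 0.601
finger_force: 0.0
```

Request:
step_arm:
  steps:
    - [[0,0,0],[0,0,0]]
    - [[0,0,0],[0,0,0]]
    - [[0,0,0],[0,0,0]]
    - [[0,0,0],[0,0,0]]
    - [[0,0,0],[0,0,0]]
    - [[0,0,0],[0,0,0]]
    - [[0,0,0],[0,0,0]]
  fingers: 0.1
  squeeze: 60

```text
time_s: 29.65
tool_pos: [622.3, -317.8, 142.0]
tool_rot: [0.695, 0.719, 0.0, 0.001]
ft_force: [-1.2, -0.1, 5.3]
opening: 0.33
finger_force: 60.1
```

Request:
step_arm:
  steps:
    - [[0,0,0.15],[0,0,0]]
    - [[0,0,0.35],[0,0,0]]
    - [[0,0.1,0.55],[0,0,0]]
    - [[0,0.35,0.55],[0,0,0]]
    - [[0,0.65,0.55],[0,0,0]]
    - [[0,0.95,0.55],[0,0,0]]

```text
time_s: 30.15
tool_pos: [621.3, -221.5, 194.6]
tool_rot: [0.695, 0.719, 0.0, -0.0]
ft_force: [0.3, 0.0, -4.6]
opening: 0.328
finger_force: 60.1
```

Request:
step_arm:
  steps:
    - [[-0.03,0.33,0],[0,0,0]]
    - [[-0.06,0.66,0],[0,0,0]]
    - [[-0.1,1,0],[0,0,0]]

```text
time_s: 30.4
tool_pos: [610.8, -120.6, 194.1]
tool_rot: [0.695, 0.719, -0.0, -0.001]
ft_force: [0.8, 0.0, -4.1]
opening: 0.333
finger_force: 60.0
```

Request:
step_arm:
  steps:
    - [[-0.03,0.33,0],[0,0,0]]
    - [[-0.06,0.66,0],[0,0,0]]
    - [[-0.1,1,0],[0,0,0]]

```text
time_s: 30.65
tool_pos: [600.7, -20.6, 194.3]
tool_rot: [0.695, 0.719, -0.0, -0.001]
ft_force: [0.2, 1.0, -4.4]
opening: 0.334
finger_force: 60.0
```

Request:
step_arm:
  steps:
    - [[-0.03,0.33,0],[0,0,0]]
    - [[-0.06,0.66,0],[0,0,0]]
    - [[-0.1,1,0],[0,0,0]]

```text
time_s: 30.9
tool_pos: [590.6, 79.4, 194.3]
tool_rot: [0.695, 0.719, -0.001, -0.001]
ft_force: [1.3, 0.1, -4.3]
opening: 0.334
finger_force: 60.0
```

Request:
step_arm:
  steps:
    - [[-0.05,0.3,0],[0,0,0]]
    - [[-0.1,0.5,0],[0,0,0]]
    - [[-0.12,0.55,0],[0,0,0]]
    - [[-0.12,0.55,0],[0,0,0]]
    - [[-0.12,0.55,0],[0,0,0]]

```text
time_s: 31.32
tool_pos: [579.2, 132.5, 194.6]
tool_rot: [0.695, 0.719, -0.001, -0.0]
ft_force: [0.4, 0.4, -4.2]
opening: 0.332
finger_force: 60.0
```

Request:
step_arm:
  steps:
    - [[0,0.01,-0.15],[0,0,0]]
    - [[0,0.01,-0.3],[0,0,0]]
    - [[0,0.01,-0.4],[0,0,0]]
    - [[0,0.01,-0.43],[0,0,0]]
    - [[0,0.01,-0.45],[0,0,0]]
    - [[0,0.01,-0.45],[0,0,0]]

```text
time_s: 31.82
tool_pos: [579.5, 133.1, 150.6]
tool_rot: [0.695, 0.719, -0.0, -0.0]
ft_force: [0.3, 0.0, -3.2]
opening: 0.33
finger_force: 60.0
```

Request:
step_arm:
  steps:
    - [[0,0,-0.01],[0,0,0]]
    - [[0,0,-0.01],[0,0,0]]

```text
time_s: 31.98
tool_pos: [580.5, 133.7, 150.1]
tool_rot: [0.695, 0.719, 0.001, 0.001]
ft_force: [-1.5, -1.0, -1.6]
opening: 0.333
finger_force: 60.2
```

Request:
step_arm:
  steps:
    - [[0,0,-0.01],[0,0,0]]
    - [[0,0,-0.02],[0,0,0]]
    - [[0,0,-0.02],[0,0,0]]

```text
time_s: 32.23
tool_pos: [580.5, 133.8, 150.0]
tool_rot: [0.695, 0.719, 0.001, 0.001]
ft_force: [-5.2, -1.2, 9.3]
opening: 0.329
finger_force: 61.6
```

Request:
step_arm:
  steps:
    - [[0,0,0],[0,0,0]]
    - [[0,0,0],[0,0,0]]
    - [[0,0,0],[0,0,0]]
    - [[0,0,0],[0,0,0]]
    - [[0,0,0.2],[0,0,0]]
    - [[0,0,0.45],[0,0,0]]
    - [[0,0,0.7],[0,0,0]]
    - [[-0.03,-0.3,0.7],[0,0,0]]
    - [[-0.06,-0.6,0.7],[0,0,0]]
    - [[-0.1,-0.9,0.7],[0,0,0]]
  fingers: 0.6

```text
time_s: 33.07
tool_pos: [570.3, 43.2, 218.0]
tool_rot: [0.694, 0.72, 0.001, 0.001]
ft_force: [0.4, -0.6, 0.1]
opening: 0.597
finger_force: 0.0
```

Request:
step_arm:
  steps:
    - [[-0.03,-0.33,0],[0,0,0]]
    - [[-0.06,-0.66,0],[0,0,0]]
    - [[-0.1,-1,0],[0,0,0]]

```text
time_s: 33.32
tool_pos: [559.6, -57.5, 217.3]
tool_rot: [0.694, 0.72, 0.0, 0.0]
ft_force: [1.0, 0.2, -0.1]
opening: 0.599
finger_force: 0.0
```

Request:
step_arm:
  steps:
    - [[-0.03,-0.33,0],[0,0,0]]
    - [[-0.06,-0.66,0],[0,0,0]]
    - [[-0.1,-1,0],[0,0,0]]

```text
time_s: 33.57
tool_pos: [549.5, -157.7, 217.3]
tool_rot: [0.695, 0.719, 0.0, 0.0]
ft_force: [0.1, -0.7, 0.0]
opening: 0.599
finger_force: 0.0
```

Request:
step_arm:
  steps:
    - [[-0.03,-0.33,0],[0,0,0]]
    - [[-0.06,-0.66,0],[0,0,0]]
    - [[-0.1,-1,0],[0,0,0]]

```text
time_s: 33.82
tool_pos: [539.5, -257.8, 217.2]
tool_rot: [0.695, 0.719, 0.0, 0.0]
ft_force: [0.5, 0.0, -0.9]
opening: 0.603
finger_force: 0.0
```

Request:
step_arm:
  steps:
    - [[-0.05,-0.3,0],[0,0,0]]
    - [[-0.09,-0.55,0],[0,0,0]]
    - [[-0.09,-0.65,0],[0,0,0]]
    - [[-0.09,-0.65,0],[0,0,0]]
    - [[-0.09,-0.65,0],[0,0,0]]

```text
time_s: 34.23
tool_pos: [530.7, -320.8, 217.0]
tool_rot: [0.695, 0.719, 0.0, -0.0]
ft_force: [-0.3, 1.1, 0.1]
opening: 0.602
finger_force: 0.0
```

Request:
step_arm:
  steps:
    - [[0,-0.01,-0.25],[0,0,0]]
    - [[0,-0.01,-0.5],[0,0,0]]
    - [[0,-0.01,-0.7],[0,0,0]]
    - [[0,-0.01,-0.8],[0,0,0]]
    - [[0,-0.01,-0.8],[0,0,0]]

```text
time_s: 34.65
tool_pos: [529.4, -319.2, 134.7]
tool_rot: [0.694, 0.72, -0.0, -0.003]
ft_force: [-0.5, 0.9, 0.1]
opening: 0.602
finger_force: 0.0
```

Request:
step_arm:
  steps:
    - [[0,0,0],[0,0,0]]
    - [[0,0,0],[0,0,0]]
    - [[0,0,0],[0,0,0]]
    - [[0,0,0],[0,0,0]]
    - [[0,0,0],[0,0,0]]
    - [[0,0,0],[0,0,0]]
    - [[0,0,0],[0,0,0]]
  fingers: 0.1
  squeeze: 60

```text
time_s: 35.23
tool_pos: [531.4, -322.6, 139.1]
tool_rot: [0.695, 0.719, 0.0, 0.001]
ft_force: [-1.1, 1.9, 5.9]
opening: 0.306
finger_force: 59.9
```

Request:
step_arm:
  steps:
    - [[0,0,0.15],[0,0,0]]
    - [[0,0,0.35],[0,0,0]]
    - [[0,0.1,0.55],[0,0,0]]
    - [[0,0.35,0.55],[0,0,0]]
    - [[0,0.65,0.55],[0,0,0]]
    - [[0,0.95,0.55],[0,0,0]]

```text
time_s: 35.73
tool_pos: [530.4, -226.7, 192.1]
tool_rot: [0.695, 0.719, 0.0, -0.0]
ft_force: [0.4, 0.3, -5.2]
opening: 0.305
finger_force: 60.1
```

Request:
step_arm:
  steps:
    - [[0.06,0.33,0],[0,0,0]]
    - [[0.13,0.66,0],[0,0,0]]
    - [[0.2,1,0],[0,0,0]]

```text
time_s: 35.98
tool_pos: [550.0, -125.9, 191.7]
tool_rot: [0.695, 0.719, -0.0, -0.001]
ft_force: [0.3, -1.0, -4.5]
opening: 0.308
finger_force: 60.1
```

Request:
step_arm:
  steps:
    - [[0.06,0.33,0],[0,0,0]]
    - [[0.13,0.66,0],[0,0,0]]
    - [[0.2,1,0],[0,0,0]]

```text
time_s: 36.23
tool_pos: [570.2, -25.8, 191.7]
tool_rot: [0.695, 0.719, -0.0, -0.0]
ft_force: [-0.4, -0.3, -4.5]
opening: 0.302
finger_force: 60.1
```

Request:
step_arm:
  steps:
    - [[0.05,0.3,0],[0,0,0]]
    - [[0.09,0.5,0],[0,0,0]]
    - [[0.09,0.65,0],[0,0,0]]
    - [[0.09,0.65,0],[0,0,0]]
    - [[0.09,0.65,0],[0,0,0]]

```text
time_s: 36.65
tool_pos: [579.1, 38.4, 191.5]
tool_rot: [0.694, 0.72, -0.001, -0.0]
ft_force: [0.0, -0.3, -4.0]
opening: 0.302
finger_force: 60.1
```

```bash
python3 - <<'E'
from h import *
im=env.snapshot('wrist');s=env.sense();print(s['tool_pos'],s['time_s'])
cv2.imwrite('pics/n.png',im[:,:,::-1])
E
```

```text
[579.19101634  37.66262355 191.67560964] 36.7
```

View pics/n.png

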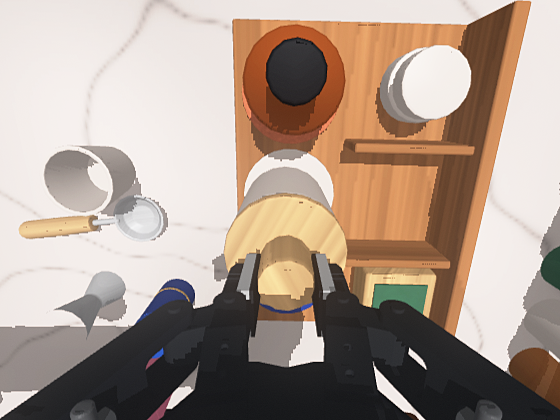

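The view shows the syrup standing on its coaster (cap at 296,72) and the canister held upright over the white coaster. Lowering it.

Request:
step_arm:
  steps:
    - [[0.01,0,-0.15],[0,0,0]]
    - [[0.01,0,-0.3],[0,0,0]]
    - [[0.01,0,-0.4],[0,0,0]]
    - [[0.01,0,-0.43],[0,0,0]]
    - [[0.01,0,-0.44],[0,0,0]]
    - [[0.01,0,-0.44],[0,0,0]]

```text
time_s: 37.2
tool_pos: [580.7, 37.3, 148.5]
tool_rot: [0.695, 0.719, 0.0, 0.0]
ft_force: [-0.2, -0.7, -3.5]
opening: 0.307
finger_force: 60.2
```

Request:
step_arm:
  steps:
    - [[0,0,-0.01],[0,0,0]]
    - [[0,0,-0.02],[0,0,0]]
    - [[0,0,-0.02],[0,0,0]]

```text
time_s: 37.45
tool_pos: [581.3, 37.7, 147.2]
tool_rot: [0.695, 0.719, 0.001, 0.001]
ft_force: [-1.1, 0.1, -1.2]
opening: 0.304
finger_force: 60.5
```

Request:
step_arm:
  steps:
    - [[0,0,-0.01],[0,0,0]]
    - [[0,0,-0.01],[0,0,0]]

```text
time_s: 37.62
tool_pos: [581.3, 37.8, 147.1]
tool_rot: [0.695, 0.719, 0.001, 0.001]
ft_force: [-2.4, 0.7, 4.8]
opening: 0.304
finger_force: 61.2
```

Request:
step_arm:
  steps:
    - [[0,0,0],[0,0,0]]
    - [[0,0,0],[0,0,0]]
    - [[0,0,0],[0,0,0]]
    - [[0,0,0],[0,0,0]]
    - [[0,0,0.2],[0,0,0]]
    - [[0,0,0.45],[0,0,0]]
    - [[0,0,0.7],[0,0,0]]
    - [[-0.1,-0.3,0.7],[0,0,0]]
    - [[-0.2,-0.6,0.7],[0,0,0]]
    - [[-0.3,-0.9,0.7],[0,0,0]]
  fingers: 0.6

```text
time_s: 38.45
tool_pos: [551.0, -52.9, 216.1]
tool_rot: [0.694, 0.72, 0.001, 0.001]
ft_force: [0.9, 0.1, -0.8]
opening: 0.599
finger_force: 0.0
```

Request:
step_arm:
  steps:
    - [[-0.13,-0.33,0],[0,0,0]]
    - [[-0.26,-0.66,0],[0,0,0]]
    - [[-0.4,-1,0],[0,0,0]]
  fingers: 1

```text
time_s: 38.7
tool_pos: [510.2, -153.5, 215.4]
tool_rot: [0.694, 0.72, 0.0, 0.0]
ft_force: [0.8, -1.1, 0.3]
opening: 0.984
finger_force: 0.0
```

Request:
step_arm:
  steps:
    - [[-0.13,-0.33,0],[0,0,0]]
    - [[-0.26,-0.66,0],[0,0,0]]
    - [[-0.4,-1,0],[0,0,0]]

```text
time_s: 38.95
tool_pos: [470.0, -253.7, 215.5]
tool_rot: [0.695, 0.719, 0.0, 0.0]
ft_force: [1.0, -0.7, -0.0]
opening: 1.001
finger_force: 0.0
```

Request:
step_arm:
  steps:
    - [[-0.1,-0.3,0],[0,0,0]]
    - [[-0.25,-0.6,0],[0,0,0]]
    - [[-0.3,-0.71,0],[0,0,0]]
    - [[-0.3,-0.71,0],[0,0,0]]
    - [[-0.3,-0.71,0],[0,0,0]]

```text
time_s: 39.37
tool_pos: [440.6, -323.3, 215.2]
tool_rot: [0.695, 0.719, 0.0, -0.0]
ft_force: [-0.2, -0.5, 0.1]
opening: 1.001
finger_force: 0.0
```

Request:
step_arm:
  steps:
    - [[0,0,-0.3],[0,0,0]]
    - [[0,0,-0.55],[0,0,0]]
    - [[0,0,-0.75],[0,0,0]]
    - [[0,0,-0.9],[0,0,0]]
    - [[0,0,-0.97],[0,0,0]]
    - [[0,0,-0.97],[0,0,0]]

```text
time_s: 39.87
tool_pos: [440.2, -320.8, 116.6]
tool_rot: [0.694, 0.72, 0.0, -0.002]
ft_force: [0.5, 0.8, 0.7]
opening: 1.0
finger_force: 0.0
```

Request:
step_arm:
  steps:
    - [[0,0,0],[0,0,0]]
    - [[0,0,0],[0,0,0]]
    - [[0,0,0],[0,0,0]]
    - [[0,0,0],[0,0,0]]
    - [[0,0,0],[0,0,0]]
    - [[0,0,0],[0,0,0]]
    - [[0,0,0],[0,0,0]]
  fingers: 0.4
  squeeze: 40

```text
time_s: 40.45
tool_pos: [441.3, -324.0, 120.0]
tool_rot: [0.695, 0.719, -0.0, 0.001]
ft_force: [-1.8, 1.0, 7.0]
opening: 0.683
finger_force: 42.4
```

Request:
step_arm:
  steps:
    - [[0,0,0.15],[0,0,0]]
    - [[0,0,0.35],[0,0,0]]
    - [[0,0,0.55],[0,0,0]]
    - [[0.1,0.13,0.55],[0,0,0]]
    - [[0.25,0.35,0.55],[0,0,0]]
    - [[0.43,0.57,0.55],[0,0,0]]
    - [[0.6,0.8,0.55],[0,0,0]]

```text
time_s: 41.03
tool_pos: [501.4, -242.7, 173.8]
tool_rot: [0.695, 0.719, 0.0, 0.001]
ft_force: [0.4, 0.3, -2.2]
opening: 0.682
finger_force: 43.8
```

Request:
step_arm:
  steps:
    - [[0.2,0.28,0],[0,0,0]]
    - [[0.4,0.57,0],[0,0,0]]
    - [[0.6,0.85,0],[0,0,0]]

```text
time_s: 41.28
tool_pos: [561.5, -156.7, 173.5]
tool_rot: [0.695, 0.719, 0.0, 0.0]
ft_force: [-0.2, -0.7, -1.2]
opening: 0.677
finger_force: 43.8
```

Request:
step_arm:
  steps:
    - [[0.06,0.33,0],[0,0,0]]
    - [[0.13,0.66,0],[0,0,0]]
    - [[0.18,0.9,0],[0,0,0]]
    - [[0.2,1,0],[0,0,0]]
    - [[0.2,1,0],[0,0,0]]
    - [[0.2,1,0],[0,0,0]]

```text
time_s: 41.78
tool_pos: [580.6, -58.5, 173.4]
tool_rot: [0.694, 0.72, -0.0, 0.0]
ft_force: [-0.3, -0.5, -1.7]
opening: 0.679
finger_force: 43.8
```

Request:
step_arm:
  steps:
    - [[0.01,0,-0.15],[0,0,0]]
    - [[0.01,0,-0.3],[0,0,0]]
    - [[0.01,0,-0.4],[0,0,0]]
    - [[0.01,0,-0.43],[0,0,0]]
    - [[0.01,0,-0.45],[0,0,0]]
    - [[0.01,0,-0.45],[0,0,0]]

```text
time_s: 42.28
tool_pos: [581.1, -59.1, 128.6]
tool_rot: [0.695, 0.719, -0.0, -0.0]
ft_force: [0.4, -0.3, -1.5]
opening: 0.676
finger_force: 43.9
```

Request:
step_arm:
  steps:
    - [[0,0,-0.01],[0,0,0]]
    - [[0,0,-0.02],[0,0,0]]
    - [[0,0,-0.02],[0,0,0]]

```text
time_s: 42.53
tool_pos: [582.2, -58.7, 128.0]
tool_rot: [0.695, 0.719, 0.0, 0.001]
ft_force: [-2.5, -0.2, 5.4]
opening: 0.678
finger_force: 44.8
```

Request:
step_arm:
  steps:
    - [[0,0,0],[0,0,0]]
    - [[0,0,0],[0,0,0]]
    - [[0,0,0],[0,0,0]]
    - [[0,0,0],[0,0,0]]
    - [[0,0,0.2],[0,0,0]]
    - [[0,0,0.45],[0,0,0]]
    - [[0,0,0.7],[0,0,0]]
    - [[0,0,1],[0,0,0]]
  fingers: 1

```text
time_s: 43.2
tool_pos: [580.9, -58.0, 226.3]
tool_rot: [0.695, 0.719, -0.001, -0.001]
ft_force: [0.9, -0.3, -0.1]
opening: 0.999
finger_force: 0.0
```

Request:
step_arm:
  steps:
    - [[-0.2,-0.3,0.3],[0,0,0]]
    - [[-0.4,-0.5,0.6],[0,0,0]]
    - [[-0.5,-0.6,0.8],[0,0,0]]
    - [[-0.5,-0.6,0.8],[0,0,0]]
    - [[-0.5,-0.6,0.8],[0,0,0]]

```text
time_s: 43.62
tool_pos: [532.4, -119.2, 308.2]
tool_rot: [0.695, 0.719, 0.001, 0.002]
ft_force: [0.4, 0.0, 0.2]
opening: 1.0
finger_force: 0.0
```

```bash
python3 - <<'E'
from h import *
im=env.snapshot('wrist');s=env.sense();print(s['tool_pos'],s['time_s'])
P=lambda c,L:[print(c,l,np.round(d['centre'],1).tolist(),round(d['conf'],2)) for l in L for d in env.pinpoint(c,l)[:3]]
P('wrist',['syrup','canister','tin'])
a=env.snapshot('scene');P('scene',['syrup','canister','tin','jar','syrup_coaster','canister_coaster','tin_coaster','tray','mug'])
cv2.imwrite('pics/o.png',np.hstack([cv2.resize(im,None,fx=.7,fy=.7,interpolation=3),cv2.resize(a[150:320,200:520],(400,294),interpolation=2)])[:,:,::-1])
cv2.imwrite('pics/p.png',im[:,:,::-1])
E
```

```text
[ 532.01965265 -118.42626772  306.51253075] 43.6667
wrist tin [461.6, -89.4, 1.3] 0.84
wrist tin [580.4, -62.3, 15.2] 0.8
wrist tin [434.4, -168.6, -0.2] 0.72
scene syrup [578.0, 135.6, 15.8] 0.71
scene canister [579.9, 44.4, 15.9] 0.9
scene canister [584.2, -56.1, 8.7] 0.26
scene tin [579.7, -57.9, 13.7] 0.73
scene tin [435.9, -165.9, 2.5] 0.64
scene tin [456.3, -87.8, 0.0] 0.55
scene jar [514.0, 335.5, 12.0] 0.87
scene syrup_coaster [580.5, 132.3, 2.0] 0.92
scene canister_coaster [583.6, 39.1, 7.9] 0.73
scene tin_coaster [580.9, -57.9, 9.5] 0.86
scene tin_coaster [531.2, -324.4, -3.8] 0.71
scene tray [507.1, 332.6, -0.0] 0.95
scene mug [625.2, 349.4, 5.8] 0.81
```

View pics/o.png

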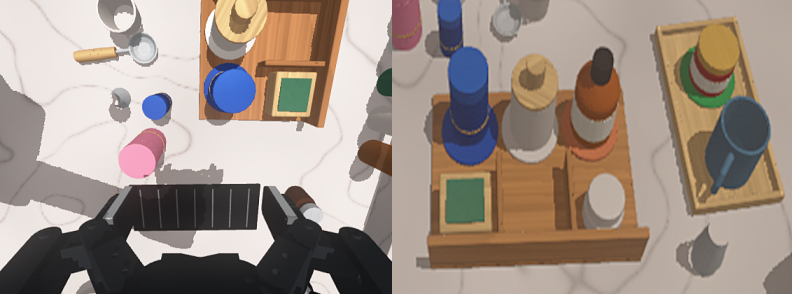

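All three stand upright on their own coasters, and the jar is on the pad. As a final check, I'll compare the object positions with the first scene picture, when they stood on their coasters.

```bash
python3 - <<'E'
from h import *
a=cv2.imread('pics/a.png');b=env.snapshot('scene')[:,:,::-1]
for n,(x0,y0,x1,y1) in dict(syr=(340,176,388,236),can=(292,182,336,234),tin=(243,180,280,238)).items():
    r=cv2.matchTemplate(b[y0-12:y1+12,x0-12:x1+12],a[y0:y1,x0:x1],cv2.TM_CCOEFF_NORMED);_,v,_,l=cv2.minMaxLoc(r);print(n,round(v,2),l[0]-12,l[1]-12)
E
```

```text
syr 0.99 0 0
can 0.99 0 0
tin 0.95 0 -2
```

```bash
python3 -c "
from station import env
print(env.finish_job())"
```

```text
the job is handed in; nothing more can be done
None
```

I handed the job in at about 44 s: the jam jar is within about 2 mm of the green pad's centre, and the syrup and canister match their starting positions. The tin is about 4 mm off its start, well inside the 12 mm limit, everything is upright and the mug was not moved; no verdict came back.

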